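Grade the pinch-valve cartridges and load the valve unit

ROBOT

A 7-joint arm with a two-finger parallel gripper is mounted at the origin on the work surface. World frame = base frame: x ahead of the robot, y to its left, z up, the work surface at z = 0. Lengths are in m, angles in rad, forces in N, time in s.
With the tool pointing down it reaches from about 0.425 to 0.95 m from the base axis. Payload 4.7 kg.
Tool frame: the origin (TCP) lies midway between the tips of the shut fingers; the grasp point (between the pads) lies 19 mm behind it (robot.grip_point_offset is the distance from the TCP to the grasp point, in m); z points along the fingers, y is the line along which they close (so a half turn about z gives the same grasp; the last joint's range is limited). The gripper opens to 85 mm and grips with 20 to 120 N. Pads are 22 mm wide; open, the fingers measure 114 mm over their backs; the gripper's body (76 mm by 85 mm) begins 54 mm behind the grasp point. The pads swing forward as they close: fully open they stand 13 mm farther back than shut.
Start: joints at [-1.192, 0.469, -0.049, 1.532, 0.024, 1.141, -0.082], TCP at [0.268, 0.62, 0.231] pointing down, gripper open.
Joint ranges: [-2.59, 2.59], [-0.33, 1.99], [-1.39, 1.29], [0.1, 2.45], [-1.04, 4.18], [0.21, 1.99], [-2.66, 2.66]. Speed limits (rad/s): [2.57, 2.57, 3.14, 3.14, 3.14, 3.14, 3.14].

INTERFACE

Orientations are given as a unit quaternion [w, x, y, z].
In Python, from bench import robot gives the robot as it stands.
- The arm moves only by the tool carry_out, never from a script. Its argument "deltas" is a list of rows, each a list of 4 numbers: the shift along the world's x, y, z in cm, then the turn about the world's z in rad. A call has 1 to 20 rows; each row is the pose to reach, as a shift and turn from the pose commanded when the call began; what a row does not reach only later rows make up. A row lasts 1/10 s, in which the tool goes at most 50 mm and 8.59 degrees, less where a joint would pass 70% of its speed; a pose out of reach is approached as far as the arm can. A call with a gripper value outside its range is refused whole. "jaw" is the closure, from 0 (fully open) to 1 (shut), set as the call begins (left out, the last holds). The fingers move at their own pace and stop on an object; the grip force is fixed at half the most. Time passes only in rows, so rows that repeat a pose let the fingers close. It gives the time, the measured TCP pose, the force, the opening and the grip force at its end, in the units of the state.
- robot.observe(): the state, without advancing time (a new reading comes with each control period).
- robot.snapshot(name): name is "scene" or "top"; returns the picture (420x560x3 uint8, red, green, blue); there is no depth.
- robot.camera_params(name): a dict with "fx", "fy", "cx", "cy" (pixels), "k1" (the pictures are not rectified: a ray, as slopes to the right and down, at radius r is drawn at 1 + k1 r^2 times it, then the intrinsics apply), "rvec" (rotation vector, rad) and "tvec" (3), from world to camera coordinates, as OpenCV has them. Camera axes: x right, y down, z forward; pixel columns grow to the right and rows downward; lengths in m; the calibration is good to about 2 mm. A picture is of the moment at which its call begins. camera_params takes no time and is no camera call.
- robot.finish_job(): hands the job in; it is judged then, once.
Trained networks look in the newest picture that a camera, given by its name, has taken for a name from the list of things; names that differ only in an ending like _2 or _b are one class to them, and where a whole thing is asked for, a point or a joint stands for the part that bears it (a point fixed in the world has none). Each returns a list of dicts, best first, with "confidence" (0 to 1); they miss things now and then, are a little off and sometimes report something else, mostly with a low value. They report only what shows in the picture. A call takes as long as a camera call.
- robot.masks_of(camera, target): "region" (420x560 bool, what is visible of it) and "bbox" ([left, top, right, bottom] in pixels, round what is visible of it).
- robot.spot_point(camera, target): "location" ([column, row] in pixels: a listed point, or the origin of a listed thing).
The state is a dict: "time_s": time; "joint_positions": joint angles; "qvel": joint speeds; "tau": joint torques, N m; "position": TCP position; "eef_rot": TCP orientation; "contact_force": force on the tool from outside, world axes, zero at the start; "wrist_torque": the same for the moment, N m; "opening": finger opening in m; "gripper_force": force on a finger pad.
Only numpy, scipy, OpenCV 4.12 (cv2) and the standard library are available. Lean on these libraries where they do the work, as an engineer would, in place of code of your own. Each camera call takes 0.05 s, during which the arm holds its last target. There are 200 camera calls.

TASK

Get the analyser's valve unit ready: press its hatch so that the catch pops it ajar, then swing it right open and leave it open. Pinch every cartridge on the mat end to end with the same grip of about 12 N to see how far its plunger goes in: lay each one that gives only a little into a nest of its own in the bay, flat and along the nest near its middle, and put each one that collapses to its stop into the steel reject tray. Never squeeze a cartridge much harder than that, and do not disturb the bottle, bowl and jar.

Things in the scene. Friction and masses are not known exactly. Their poses are not given: they have to be found in the camera images.
- unit: low white valve unit, fixed, 170 (x) x 262 mm; origin on the bench under the middle of its nest bay. Bay inside 116 (x) x 176 (y) mm, floor 35 mm, wall tops 68 mm up; wall 18 mm thick at -x, 36 mm deck at +x, 8 mm walls at the sides; console 70 mm wide, 75 mm high beyond y +96 mm. Ribs along y at x -20 and +20 mm (4 mm thick, 10 mm high) part the three nests
- nest_0 (a point): middle of the floor of the nest nearest the hatch's free edge, axes as the unit's; each nest is 36 mm wide (x), 176 mm long (y), 35 mm above the bench, and takes one cartridge lying along y, either way round
- nest_1 (a point): the same for the middle nest, 40 mm further along the unit's x
- nest_2 (a point): the same for the last nest, 80 mm from the first, nearest the hinge
- hatch (a joint): angle (rad) of the flat grey hatch over the bay: 0 shut and latched, 2.2 open on its stop, leaning back. Push-to-open catch: press the free edge down about 7 mm (some 3 N at the bar, hard stop at -0.042), let go, and a spring lifts it to 0.25; from there it swings freely, falls back to ajar below about 1.5 and falls open beyond 1.6. It cannot be lifted while latched
- hatch_bar (a point): middle of the top of the black finger bar on the hatch (10 x 60 mm, 12 mm proud of the plate), 150 mm from the hinge line, 16 mm from the free edge; axes x from the free edge to the hinge, y along the hinge, z out of the upper face
- hatch_hinge (a point): point on the hinge line, middle of the hatch's width, at the plate's underside, 75 mm above the bench; 90 mm along +x from the unit's origin. The plate is 8 mm thick, 192 mm wide (y); its free edge is 166 mm from the hinge, on the unit's -x side; 200 g; a 12 mm wide catch tongue hangs 18 mm below it near the free edge at y -70 mm. Axes turn with it
- tray: plain steel reject tray, fixed, 200 (x) x 140 (y) x 30 mm, walls and floor 5 mm, origin under its middle
- mat: black rubber mat, fixed, 250 x 250 x 4 mm, on which the cartridges wait; origin under its middle
- cart_0: pinch-valve cartridge, one of up to six alike (some absent): white 44 x 30 x 30 mm block, grey rear end, sprung steel plunger (head 20 mm across, 6 mm thick, 10 mm stem) out of the other end; 58 mm long over all, about 100 g. Origin: centre of the 58 x 30 x 30 mm envelope, 15 mm above what it lies on; x along the plunger, towards its head; z up as it starts
- cart_1: cartridge like cart_0. Pinched end to end at 12 N a sound one's plunger gives 2 to 3.5 mm, a tired one's goes in the full 8 mm (even at 4 N); nothing else tells them apart. The plunger springs out again on release
- cart_2: cartridge like cart_0; squeezing it above 30 N would damage it
- cart_3: cartridge like cart_0
- cart_4: cartridge like cart_0
- cart_5: cartridge like cart_0
- mark_0 (a joint): drag marker of cart_0, 3 mm white tab in a black slot on its top: the deepest (m) its plunger has been pushed so far, 0 at the start, 0.0085 at the slot's end; pushed by the plunger, stays where left
- mark_1 (a joint): drag marker of cart_1, 3 mm white tab in a black slot on its top: the deepest (m) its plunger has been pushed so far, 0 at the start, 0.0085 at the slot's end; pushed by the plunger, stays where left
- mark_2 (a joint): drag marker of cart_2, 3 mm white tab in a black slot on its top: the deepest (m) its plunger has been pushed so far, 0 at the start, 0.0085 at the slot's end; pushed by the plunger, stays where left
- mark_3 (a joint): drag marker of cart_3, 3 mm white tab in a black slot on its top: the deepest (m) its plunger has been pushed so far, 0 at the start, 0.0085 at the slot's end; pushed by the plunger, stays where left
- mark_4 (a joint): drag marker of cart_4, 3 mm white tab in a black slot on its top: the deepest (m) its plunger has been pushed so far, 0 at the start, 0.0085 at the slot's end; pushed by the plunger, stays where left
- mark_5 (a joint): drag marker of cart_5, 3 mm white tab in a black slot on its top: the deepest (m) its plunger has been pushed so far, 0 at the start, 0.0085 at the slot's end; pushed by the plunger, stays where left
- rinse: white rinse bottle, 52 mm across, 130 mm tall, bystander; origin under its middle
- bowl: steel bowl, 100 mm across, 45 mm tall, bystander; origin under its middle
- jar: amber jar, 56 mm across, 80 mm tall, bystander; origin under its middle

How it is judged:
On the way, in this order (a step that is already met when the one before it is completed fails the run):
1. the hatch has been pressed and has popped ajar (value of joint hatch above 0.12 rad), for 0.2 s.
2. the hatch is swung open past upright (value of joint hatch above 1.7 rad), for 0.2 s.
At the end, for the whole second after the job is handed in: Hatch open beyond 1.7 rad. Every cartridge has been squeezed and rests: marker at 1.2 to 6 mm, flat in its own nest, within 9 mm across, 25 mm along and 0.25 rad; marker beyond 7 mm, on the floor of the reject tray (value of joint hatch above 1.7 rad and ((value of joint mark_0 between 0.0012 and 0.006 m and x of cart_0 in the frame of nest_0 between -0.009 and 0.009 m and y of cart_0 in the frame of nest_0 between -0.025 and 0.025 m and z of cart_0 in the frame of nest_0 below 0.022 m and angle between the x axis of cart_0 and the y axis of unit, either way round below 0.25 rad) or (value of joint mark_0 between 0.0012 and 0.006 m and x of cart_0 in the frame of nest_1 between -0.009 and 0.009 m and y of cart_0 in the frame of nest_1 between -0.025 and 0.025 m and z of cart_0 in the frame of nest_1 below 0.022 m and angle between the x axis of cart_0 and the y axis of unit, either way round below 0.25 rad) or (value of joint mark_0 between 0.0012 and 0.006 m and x of cart_0 in the frame of nest_2 between -0.009 and 0.009 m and y of cart_0 in the frame of nest_2 between -0.025 and 0.025 m and z of cart_0 in the frame of nest_2 below 0.022 m and angle between the x axis of cart_0 and the y axis of unit, either way round below 0.25 rad) or (value of joint mark_0 above 0.007 m and x of cart_0 in the frame of tray between -0.093 and 0.093 m and y of cart_0 in the frame of tray between -0.063 and 0.063 m and z of cart_0 in the frame of tray below 0.035 m)) and linear speed of each of cart_0, cart_1, cart_2, cart_3, cart_4, cart_5 below 0.02 m/s and ((value of joint mark_1 between 0.0012 and 0.006 m and x of cart_1 in the frame of nest_0 between -0.009 and 0.009 m and y of cart_1 in the frame of nest_0 between -0.025 and 0.025 m and z of cart_1 in the frame of nest_0 below 0.022 m and angle between the x axis of cart_1 and the y axis of unit, either way round below 0.25 rad) or (value of joint mark_1 between 0.0012 and 0.006 m and x of cart_1 in the frame of nest_1 between -0.009 and 0.009 m and y of cart_1 in the frame of nest_1 between -0.025 and 0.025 m and z of cart_1 in the frame of nest_1 below 0.022 m and angle between the x axis of cart_1 and the y axis of unit, either way round below 0.25 rad) or (value of joint mark_1 between 0.0012 and 0.006 m and x of cart_1 in the frame of nest_2 between -0.009 and 0.009 m and y of cart_1 in the frame of nest_2 between -0.025 and 0.025 m and z of cart_1 in the frame of nest_2 below 0.022 m and angle between the x axis of cart_1 and the y axis of unit, either way round below 0.25 rad) or (value of joint mark_1 above 0.007 m and x of cart_1 in the frame of tray between -0.093 and 0.093 m and y of cart_1 in the frame of tray between -0.063 and 0.063 m and z of cart_1 in the frame of tray below 0.035 m)) and ((value of joint mark_2 between 0.0012 and 0.006 m and x of cart_2 in the frame of nest_0 between -0.009 and 0.009 m and y of cart_2 in the frame of nest_0 between -0.025 and 0.025 m and z of cart_2 in the frame of nest_0 below 0.022 m and angle between the x axis of cart_2 and the y axis of unit, either way round below 0.25 rad) or (value of joint mark_2 between 0.0012 and 0.006 m and x of cart_2 in the frame of nest_1 between -0.009 and 0.009 m and y of cart_2 in the frame of nest_1 between -0.025 and 0.025 m and z of cart_2 in the frame of nest_1 below 0.022 m and angle between the x axis of cart_2 and the y axis of unit, either way round below 0.25 rad) or (value of joint mark_2 between 0.0012 and 0.006 m and x of cart_2 in the frame of nest_2 between -0.009 and 0.009 m and y of cart_2 in the frame of nest_2 between -0.025 and 0.025 m and z of cart_2 in the frame of nest_2 below 0.022 m and angle between the x axis of cart_2 and the y axis of unit, either way round below 0.25 rad) or (value of joint mark_2 above 0.007 m and x of cart_2 in the frame of tray between -0.093 and 0.093 m and y of cart_2 in the frame of tray between -0.063 and 0.063 m and z of cart_2 in the frame of tray below 0.035 m)) and ((value of joint mark_3 between 0.0012 and 0.006 m and x of cart_3 in the frame of nest_0 between -0.009 and 0.009 m and y of cart_3 in the frame of nest_0 between -0.025 and 0.025 m and z of cart_3 in the frame of nest_0 below 0.022 m and angle between the x axis of cart_3 and the y axis of unit, either way round below 0.25 rad) or (value of joint mark_3 between 0.0012 and 0.006 m and x of cart_3 in the frame of nest_1 between -0.009 and 0.009 m and y of cart_3 in the frame of nest_1 between -0.025 and 0.025 m and z of cart_3 in the frame of nest_1 below 0.022 m and angle between the x axis of cart_3 and the y axis of unit, either way round below 0.25 rad) or (value of joint mark_3 between 0.0012 and 0.006 m and x of cart_3 in the frame of nest_2 between -0.009 and 0.009 m and y of cart_3 in the frame of nest_2 between -0.025 and 0.025 m and z of cart_3 in the frame of nest_2 below 0.022 m and angle between the x axis of cart_3 and the y axis of unit, either way round below 0.25 rad) or (value of joint mark_3 above 0.007 m and x of cart_3 in the frame of tray between -0.093 and 0.093 m and y of cart_3 in the frame of tray between -0.063 and 0.063 m and z of cart_3 in the frame of tray below 0.035 m)) and ((value of joint mark_4 between 0.0012 and 0.006 m and x of cart_4 in the frame of nest_0 between -0.009 and 0.009 m and y of cart_4 in the frame of nest_0 between -0.025 and 0.025 m and z of cart_4 in the frame of nest_0 below 0.022 m and angle between the x axis of cart_4 and the y axis of unit, either way round below 0.25 rad) or (value of joint mark_4 between 0.0012 and 0.006 m and x of cart_4 in the frame of nest_1 between -0.009 and 0.009 m and y of cart_4 in the frame of nest_1 between -0.025 and 0.025 m and z of cart_4 in the frame of nest_1 below 0.022 m and angle between the x axis of cart_4 and the y axis of unit, either way round below 0.25 rad) or (value of joint mark_4 between 0.0012 and 0.006 m and x of cart_4 in the frame of nest_2 between -0.009 and 0.009 m and y of cart_4 in the frame of nest_2 between -0.025 and 0.025 m and z of cart_4 in the frame of nest_2 below 0.022 m and angle between the x axis of cart_4 and the y axis of unit, either way round below 0.25 rad) or (value of joint mark_4 above 0.007 m and x of cart_4 in the frame of tray between -0.093 and 0.093 m and y of cart_4 in the frame of tray between -0.063 and 0.063 m and z of cart_4 in the frame of tray below 0.035 m)) and ((value of joint mark_5 between 0.0012 and 0.006 m and x of cart_5 in the frame of nest_0 between -0.009 and 0.009 m and y of cart_5 in the frame of nest_0 between -0.025 and 0.025 m and z of cart_5 in the frame of nest_0 below 0.022 m and angle between the x axis of cart_5 and the y axis of unit, either way round below 0.25 rad) or (value of joint mark_5 between 0.0012 and 0.006 m and x of cart_5 in the frame of nest_1 between -0.009 and 0.009 m and y of cart_5 in the frame of nest_1 between -0.025 and 0.025 m and z of cart_5 in the frame of nest_1 below 0.022 m and angle between the x axis of cart_5 and the y axis of unit, either way round below 0.25 rad) or (value of joint mark_5 between 0.0012 and 0.006 m and x of cart_5 in the frame of nest_2 between -0.009 and 0.009 m and y of cart_5 in the frame of nest_2 between -0.025 and 0.025 m and z of cart_5 in the frame of nest_2 below 0.022 m and angle between the x axis of cart_5 and the y axis of unit, either way round below 0.25 rad) or (value of joint mark_5 above 0.007 m and x of cart_5 in the frame of tray between -0.093 and 0.093 m and y of cart_5 in the frame of tray between -0.063 and 0.063 m and z of cart_5 in the frame of tray below 0.035 m))); the robot touches nothing.
It fails at once if a cartridge is squeezed with more than 30 N (the two fingers together 60 N) (contact force between the fingers and cart_0 above 60 N or contact force between the fingers and cart_1 above 60 N or contact force between the fingers and cart_2 above 60 N or contact force between the fingers and cart_3 above 60 N or contact force between the fingers and cart_4 above 60 N or contact force between the fingers and cart_5 above 60 N).
It fails at once if the bottle, bowl or jar is moved more than 3 cm or tipped ((distance of rinse from where it was at the start of the episode above 0.03 m or angle between rinse's own z axis and vertical above 0.3 rad) or (distance of bowl from where it was at the start of the episode above 0.03 m or angle between bowl's own z axis and vertical above 0.3 rad) or (distance of jar from where it was at the start of the episode above 0.03 m or angle between jar's own z axis and vertical above 0.3 rad)).
Of cart_0, cart_1, cart_2, cart_3, cart_4, cart_5 only 4 to 6 are there at a start; the rules pass over those that are not, and their reading is None.
At some moment in a run one of cart_0, cart_1, cart_2, cart_3, cart_4, cart_5 may be knocked a few centimetres aside while the robot is not near it.
Once in a run the grip may slacken for a moment while it holds something.
It also fails if it takes over 210 s, if anything falls off the work surface, if the arm or the gripper's body presses on something with over 40 N, if the wrist force passes 120 N, or if a joint passes its speed limit or range.

## Working session

There is one attempt and no reset: what is moved stays moved. The work goes in short steps, Python scripts to look and compute and a tool call to move; the robot and the scene stay as the last step left them, time stands still between calls to the robot, and variables do not carry over. Pictures are saved under pics/ and viewed, at most 14 in all, crops included, and the job is handed in when it is done.

Besides the shell and the picture viewer there is one more tool, called after "Call:" as name([rows], argument=value, ...), one row to a line, values as JSON. carry_out: Moves the arm, as the interface text tells. Its arguments: {"type":"object","properties":{"deltas":{"type":"array"},"jaw":{"type":"number"}},"required":["deltas"]}

```bash
ls; mkdir -p pics; cat > h.py <<'E'
import numpy as np, cv2
from bench import robot
def cam(n):
    p=robot.camera_params(n); K=np.array([[p['fx'],0,p['cx']],[0,p['fy'],p['cy']],[0,0,1]],float)
    return K,p['k1'],cv2.Rodrigues(np.array(p['rvec'],float))[0],np.array(p['tvec'],float)
def world(n,uv,z):
    K,k1,R,t=cam(n); d=np.linalg.inv(K)@[uv[0],uv[1],1]; rd=np.hypot(d[0],d[1]); r=rd
    for _ in range(30): r=rd/(1+k1*r*r)
    if rd>0: d[:2]*=r/rd
    c=-R.T@t; v=R.T@d; return c+v*(z-c[2])/v[2]
def pix(n,P):
    K,k1,R,t=cam(n); q=R@np.asarray(P,float)+t; s=q[:2]/q[2]; s=s*(1+k1*(s@s)); return K[:2,:2]@s+K[:2,2]
def save(n,f,box=None,sc=1):
    im=robot.snapshot(n)
    if box: im=im[box[1]:box[3],box[0]:box[2]]
    if sc!=1: im=cv2.resize(im,None,fx=sc,fy=sc,interpolation=cv2.INTER_CUBIC)
    cv2.imwrite('pics/'+f,im[:,:,::-1])
E
python3 - <<'E'
from h import *
np.set_printoptions(precision=3,suppress=True)
a=robot.snapshot('top');b=robot.snapshot('scene')
cv2.imwrite('pics/a.png',a[:,:,::-1]);cv2.imwrite('pics/b.png',b[:,:,::-1])
for n in('top','scene'):
    K,k,R,t=cam(n);print(n,-R.T@t,R[2],K[0,0],k)
hz=dict(unit=0,tray=0,mat=0,cart_0=.019,hatch_bar=.095,hatch_hinge=.075,rinse=0,bowl=0,jar=0)
for c in('top','scene'):
  for n,z in hz.items():
    for d in robot.spot_point(c,n): print(c,n,round(d['confidence'],2),np.round(d['location'],1),world(c,d['location'],z))
print(robot.observe(),robot.grip_point_offset)
E
```

```text
pics
top [ 0.378 -0.049  1.032] [ 0.239 -0.011 -0.971] 404.55880850828913 -0.08480026156630667
scene [ 1.229 -0.238  0.962] [-0.587  0.142 -0.797] 476.5108203113322 -0.006601201759893325
top unit 0.76 [142.9 275.2] [0.494 0.292 0.   ]
top tray 0.7 [251.1 245.7] [0.55 0.01 0.  ]
top mat 0.83 [350.6 249.9] [ 0.519 -0.245  0.   ]
top mat 0.51 [142.  273.6] [0.498 0.294 0.   ]
top mat 0.35 [330.1 248.6] [ 0.527 -0.193  0.   ]
top cart_0 0.83 [327.3 249.2] [ 0.523 -0.183  0.019]
top cart_0 0.8 [369.4 217.8] [ 0.596 -0.3    0.019]
top cart_0 0.69 [318.4 223.8] [ 0.59  -0.167  0.019]
top cart_0 0.61 [375.7 243.1] [ 0.529 -0.307  0.019]
top cart_0 0.59 [335.2 284.8] [ 0.433 -0.193  0.019]
top cart_0 0.43 [233.4 168.6] [0.757 0.043 0.019]
top hatch_bar 0.72 [366.3 214.8] [ 0.587 -0.275  0.095]
top hatch_bar 0.56 [129.6 294. ] [0.442 0.292 0.095]
top hatch_hinge 0.82 [131.9 229.8] [0.598 0.294 0.075]
top hatch_hinge 0.53 [366.2 214.6] [ 0.592 -0.279  0.075]
top rinse 0.91 [418.9 189.7] [ 0.666 -0.449  0.   ]
top rinse 0.7 [368.5 214.6] [ 0.609 -0.303  0.   ]
top rinse 0.16 [134.9 187.4] [0.732
[... 764 characters left out ...]
 0.37 [209.3 228.8] [ 0.585 -0.243  0.075]
scene rinse 0.63 [130.5 291.8] [ 0.666 -0.439  0.   ]
scene bowl 0.79 [347.7 287.7] [0.76  0.041 0.   ]
scene jar 0.8 [450.9 252.3] [0.722 0.313 0.   ]
{'time_s': 1.0, 'joint_positions': array([-1.192,  0.469, -0.049,  1.533,  0.024,  1.141, -0.082]), 'qvel': array([ 0.   , -0.   ,  0.001,  0.001,  0.001, -0.   ,  0.   ]), 'tau': array([  0.   , -51.017,  -0.047, -23.802,   0.011,   0.001,   0.   ]), 'position': array([0.268, 0.62 , 0.231]), 'eef_rot': array([-0.   ,  0.202,  0.979,  0.   ]), 'contact_force': array([-0.897, -0.687,  0.609]), 'wrist_torque': array([-0.018,  0.009, -0.026]), 'gripper_force': 0.0, 'opening': 0.08549915035227297} 0.0187
```

View pics/a.png

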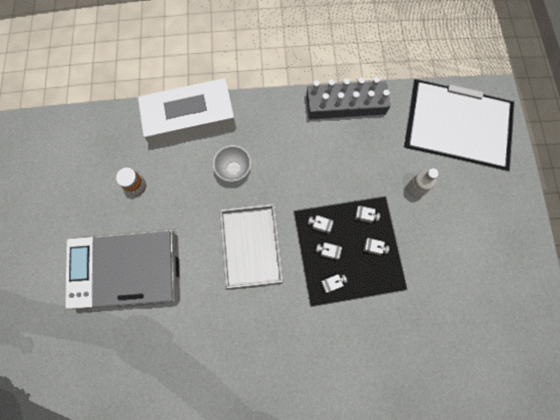

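View pics/b.png

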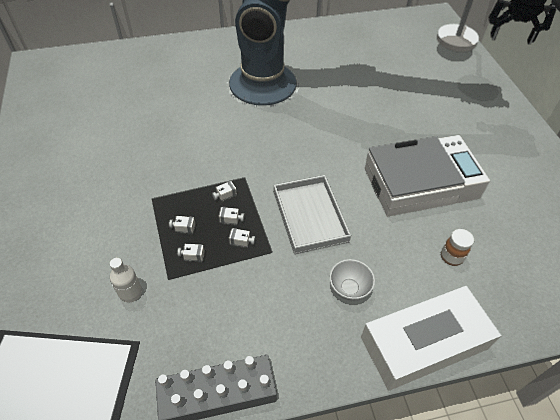

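```bash
cat >> h.py <<'E'
def carts(cams=('top','scene'),z=.019,mc=.25):
    out=[]
    for c in cams:
        robot.snapshot(c)
        sp=[world(c,d['location'],z)[:2] for d in robot.spot_point(c,'cart_0') if d['confidence']>mc]
        for d in robot.masks_of(c,'cart_0'):
            if d['confidence']<mc: continue
            ys,xs=np.nonzero(d['region'])
            if len(xs)<30: continue
            P=np.array([world(c,(x,y),z+.008)[:2] for x,y in zip(xs,ys)],np.float32)
            (cx,cy),(w,h),a=cv2.minAreaRect(P)
            q=cv2.PCACompute(P,None)[1][0]; ya=np.arctan2(q[1],q[0])
            m=P.mean(0); near=[s for s in sp if np.hypot(*(s-m))<.03]
            out.append((c,round(d['confidence'],2),np.round(m,3),np.round([cx,cy,w,h],3),'pca %.2f rect %.2f'%(ya%np.pi,np.radians(a)%(np.pi/2)),'spot',near[0].round(3) if near else None))
    return out
E
python3 - <<'E'
from h import *
for o in carts(): print(*o)
for c in('top','scene'):
  for n,z in(('hatch_bar',.095),('hatch',.083),('unit',.07),('tray',.03),('mat',.004)):
    for d in robot.masks_of(c,n)[:1]:
      ys,xs=np.nonzero(d['region'])
      P=np.array([world(c,(x,y),z)[:2] for x,y in zip(xs,ys)],np.float32)
      r=cv2.minAreaRect(P); print(c,n,round(d['confidence'],2),np.round(r[0],3),np.round(r[1],3),round(np.radians(r[2]),3),np.round(cv2.boxPoints(r),3).tolist())
E
```

```text
top 0.75 [ 0.518 -0.185] [ 0.519 -0.183  0.061  0.036] pca 1.20 rect 1.24 spot [ 0.521 -0.184]
top 0.72 [ 0.519 -0.304] [ 0.518 -0.306  0.064  0.036] pca 1.33 rect 1.24 spot [ 0.527 -0.311]
top 0.69 [ 0.438 -0.186] [ 0.439 -0.189  0.03   0.061] pca 1.84 rect 0.27 spot [ 0.437 -0.193]
top 0.54 [ 0.605 -0.288] [ 0.605 -0.291  0.061  0.038] pca 1.28 rect 1.32 spot [ 0.599 -0.298]
scene 0.85 [ 0.522 -0.19 ] [ 0.522 -0.186  0.061  0.05 ] pca 0.94 rect 1.25 spot [ 0.52  -0.181]
scene 0.8 [ 0.607 -0.291] [ 0.606 -0.294  0.066  0.049] pca 0.92 rect 1.23 spot [ 0.61  -0.302]
scene 0.69 [ 0.441 -0.187] [ 0.442 -0.189  0.048  0.061] pca 2.20 rect 0.33 spot [ 0.434 -0.194]
scene 0.64 [ 0.523 -0.303] [ 0.523 -0.306  0.064  0.051] pca 1.14 rect 1.36 spot [ 0.524 -0.302]
scene 0.62 [ 0.591 -0.174] [ 0.592 -0.171  0.06   0.049] pca 0.93 rect 1.21 spot [ 0.582 -0.17 ]Traceback (most recent call last):
  File "<stdin>", line 7, in <module>
  File "h.py", line 7, in world
    K,k1,R,t=cam(n); d=np.linalg.inv(K)@[uv[0],uv[1],1]; rd=np.hypot(d[0],d[1]); r=rd
             ~~~^^^
  File "h.py", line 4, in cam
    p=robot.camera_params(n); K=np.array([[p['fx'],0,p['cx']],[0,p['fy'],p['cy']],[0,0,1]],float)
ValueError: time passes only in moves, steps and waits
```

```bash
sed -i 's/^def cam/import functools\n@functools.cache\ndef cam/' h.py
python3 - <<'E'
from h import *
for c in('top','scene'):
  for n,z in(('hatch_bar',.095),('unit',.072),('tray',.03),('mat',.004)):
    for d in robot.masks_of(c,n)[:2]:
      ys,xs=np.nonzero(d['region'])
      P=np.array([world(c,(x,y),z)[:2] for x,y in zip(xs,ys)],np.float32)
      r=cv2.minAreaRect(P); print(c,n,round(d['confidence'],2),np.round(r[0],3),np.round(r[1],3),round(np.radians(r[2]),3),np.round(cv2.boxPoints(r),3).tolist())
E
```

```text
top hatch_bar 0.85 [0.502 0.289] [0.164 0.19 ] 0.015 [[0.4180000126361847, 0.38199999928474426], [0.42100000381469727, 0.19300000369548798], [0.5849999785423279, 0.19499999284744263], [0.5820000171661377, 0.38499999046325684]]
top hatch_bar 0.63 [0.5   0.312] [0.271 0.171] 1.565 [[0.414000004529953, 0.1770000010728836], [0.5849999785423279, 0.17599999904632568], [0.5870000123977661, 0.4480000138282776], [0.41600000858306885, 0.4490000009536743]]
top unit 0.97 [0.503 0.321] [0.175 0.28 ] 0.013 [[0.414000004529953, 0.46000000834465027], [0.4180000126361847, 0.18000000715255737], [0.5920000076293945, 0.18299999833106995], [0.5889999866485596, 0.4620000123977661]]
top tray 0.66 [0.547 0.01 ] [0.203 0.138] 0.034 [[0.4429999887943268, 0.07500000298023224], [0.4480000138282776, -0.06300000101327896], [0.6510000228881836, -0.0560000017285347], [0.6470000147819519, 0.0820000022649765]]
top mat 0.96 [ 0.521 -0.24 ] [0.252 0.251] 0.082 [[0.38499999046325684, -0.12600000202655792], [0.4059999883174896, -0.37599998712539673], [0.6570000052452087, -0.35499998927116394], [0.6370000243186951, -0.104
[... 888 characters left out ...]
8372, 0.08399999886751175]]
scene tray 0.69 [0.487 0.338] [0.235 0.307] 0.016 [[0.367000013589859, 0.49000000953674316], [0.3720000088214874, 0.18299999833106995], [0.6069999933242798, 0.18700000643730164], [0.6019999980926514, 0.49399998784065247]]
scene mat 0.94 [ 0.519 -0.241] [0.256 0.252] 0.09 [[0.3799999952316284, -0.12700000405311584], [0.40299999713897705, -0.3779999911785126], [0.6579999923706055, -0.35499998927116394], [0.6349999904632568, -0.10400000214576721]]
scene mat 0.75 [0.742 0.057] [0.102 0.104] 1.354 [[0.6800000071525574, 0.017999999225139618], [0.7820000052452087, -0.004000000189989805], [0.8029999732971191, 0.0949999988079071], [0.7020000219345093, 0.11800000071525574]]
```

Call:
carry_out([
  [4,-8,0,0.1],
  [8,-16,0,0.2],
  [12,-24,-2,0.3],
  [16.9,-32.9,-6,0.42],
  [16.9,-32.9,-11,0.42],
  [16.9,-32.9,-11,0.42],
  [16.9,-32.9,-11,0.42],
  [16.9,-32.9,-11,0.42],
  [16.9,-32.9,-11,0.42],
  [16.9,-32.9,-11,0.42],
  [16.9,-32.9,-11,0.42],
  [16.9,-32.9,-11,0.42],
], jaw=1)

```text
time_s: 2.95
position: [0.4363, 0.2926, 0.1221]
eef_rot: [0.001, -0.008, 1.0, 0.001]
contact_force: [-1.2, 0.5, -0.7]
opening: -0.0001
gripper_force: 0.0
```

Call:
carry_out([
  [0,0,-2,0],
  [0,0,-2.5,0],
  [0,0,-2.8,0],
  [0,0,-3.1,0],
  [0,0,-3.3,0],
  [0,0,-3.4,0],
  [0,0,-3.5,0],
  [0,0,-3.5,0],
])

```text
time_s: 3.75
position: [0.435, 0.2915, 0.0885]
eef_rot: [-0.001, -0.007, 1.0, -0.0]
contact_force: [-8.5, -3.1, 17.2]
opening: -0.0001
gripper_force: 8.1
```

Call:
carry_out([
  [0,0,1,0],
  [0,0,4,0],
  [0,0,7,0],
  [-2.5,0,7,0],
  [-5,0,7,0],
  [-5,0,7,0],
  [-5,0,7,0],
  [-5,0,3,0],
  [-5,0,0.3,0],
  [-5,0,0.3,0],
])

```text
time_s: 4.75
position: [0.3858, 0.289, 0.0866]
eef_rot: [-0.002, -0.006, 1.0, -0.002]
contact_force: [-0.2, -0.5, 0.4]
opening: -0.0002
gripper_force: 0.0
```

```bash
python3 - <<'E'
from h import *
save('scene','c.png',(340,60,540,240),3)
print(robot.observe()['position'],robot.observe()['contact_force'])
E
```

```text
[0.38684738 0.29006298 0.08836995] [0.18221365 0.66568297 0.33809754]
```

View pics/c.png

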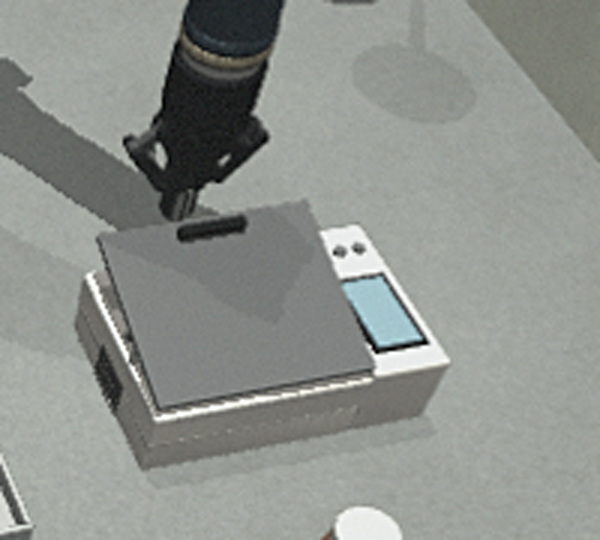

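Call:
carry_out([
  [2,0,0,0],
  [3.2,0,0,0],
  [3.75,0,1.8,0],
  [4.4,0,3.4,0],
  [5.2,0,5,0],
  [6.15,0,6.5,0],
  [7.2,0,7.8,0],
  [8.4,0,9,0],
  [9.7,0,10,0],
  [11.1,0,10.9,0],
  [12.6,0,11.6,0],
  [14.1,0,12.2,0],
  [15.7,0,12.5,0],
  [17.4,0,12.5,0],
  [19.4,0,12.5,0],
  [21.4,0,12.5,0],
  [23.4,0,12.5,0],
  [23.4,0,12.5,0],
  [23.4,0,12.5,0],
])

```text
time_s: 6.7
position: [0.6211, 0.2905, 0.2154]
eef_rot: [0.0, -0.006, 1.0, 0.0]
contact_force: [0.2, 0.2, 0.4]
opening: 0.0001
gripper_force: 0.0
```

```bash
python3 - <<'E'
from h import *
save('scene','d.png',(340,60,540,240),3)
E
```

```text
(no output)
```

View pics/d.png

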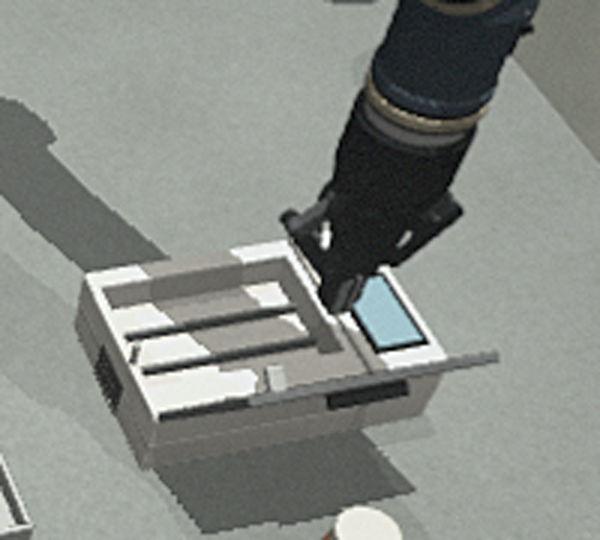

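Call:
carry_out([
  [-2,-4.5,1,-0.1],
  [-4,-9,1,-0.2],
  [-6,-14,0,-0.347],
  [-8,-19,0,-0.347],
  [-10.1,-24,-1,-0.347],
  [-10.1,-29,-2,-0.347],
  [-10.1,-34,-4,-0.347],
  [-10.1,-39,-6,-0.347],
  [-10.1,-44,-8,-0.347],
  [-10.1,-47.5,-12,-0.347],
  [-10.1,-47.5,-13.5,-0.347],
  [-10.1,-47.5,-13.5,-0.347],
  [-10.1,-47.5,-13.5,-0.347],
], jaw=0)

```text
time_s: 8.05
position: [0.5194, -0.1834, 0.0796]
eef_rot: [-0.0, 0.167, 0.986, 0.001]
contact_force: [-0.4, 0.2, 0.3]
opening: 0.0852
gripper_force: 0.0
```

```bash
python3 - <<'E'
from h import *
print(robot.observe()['position'],robot.observe()['opening'])
for o in carts(): print(*o)
a=robot.snapshot('top')[190:310,270:420];b=robot.snapshot('scene')[165:285,140:290]
cv2.imwrite('pics/e.png',cv2.resize(np.hstack([a,b]),None,fx=2.6,fy=2.6,interpolation=cv2.INTER_CUBIC)[:,:,::-1])
# nests: unit spot from top with hatch open
for c in('top','scene'):
  for n,z in(('unit',0),('nest_0',.035),('nest_1',.035),('nest_2',.035)):
    for d in robot.spot_point(c,n)[:3]: print(c,n,round(d['confidence'],2),world(c,d['location'],z).round(3))
E
```

```text
[ 0.51938399 -0.18340699  0.07960492] 0.08522883381229565
top 0.63 [ 0.676 -0.45 ] [ 0.679 -0.454  0.053  0.101] pca 2.22 rect 0.69 spot None
scene 0.89 [ 0.522 -0.19 ] [ 0.522 -0.187  0.057  0.05 ] pca 0.89 rect 1.25 spot [ 0.527 -0.186]
scene 0.78 [ 0.444 -0.189] [ 0.445 -0.187  0.056  0.055] pca 1.84 rect 1.06 spot [ 0.431 -0.191]
scene 0.72 [ 0.592 -0.175] [ 0.593 -0.172  0.061  0.049] pca 0.83 rect 1.14 spot [ 0.588 -0.166]
scene 0.65 [ 0.522 -0.304] [ 0.522 -0.307  0.062  0.048] pca 1.06 rect 1.36 spot [ 0.517 -0.309]
scene 0.64 [ 0.608 -0.292] [ 0.608 -0.295  0.06   0.046] pca 1.13 rect 1.36 spot [ 0.6   -0.298]
top unit 0.65 [0.496 0.29  0.   ]
top nest_0 0.98 [0.494 0.291 0.035]
top nest_0 0.75 [0.459 0.291 0.035]
top nest_0 0.66 [0.543 0.3   0.035]
top nest_1 0.98 [0.494 0.291 0.035]
top nest_1 0.75 [0.459 0.291 0.035]
top nest_1 0.66 [0.543 0.3   0.035]
top nest_2 0.98 [0.494 0.291 0.035]
top nest_2 0.75 [0.459 0.291 0.035]
top nest_2 0.66 [0.543 0.3   0.035]
scene unit 0.87 [0.499 0.296 0.   ]
scene nest_0 0.8 [0.538 0.293 0.035]
scene nest_0 0.67 [0.455 0.289 0.035]
scene nest_0 0.66 [0.5   0.299 0.035]
scene nest_1 0.8 [0.538 0.293 0.035]
scene nest_1 0.67 [0.455 0.289 0.035]
scene nest_1 0.66 [0.5   0.299 0.035]
scene nest_2 0.8 [0.538 0.293 0.035]
scene nest_2 0.67 [0.455 0.289 0.035]
scene nest_2 0.66 [0.5   0.299 0.035]
```

View pics/e.png

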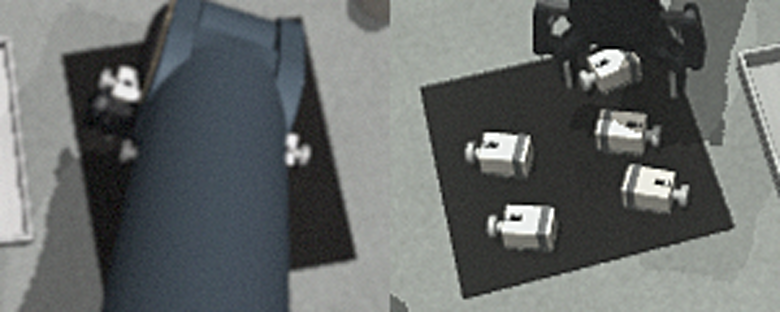

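Call:
carry_out([
  [0,0,-4,0],
  [0,0,-7,0],
  [0,0,-8,0],
  [0,0,-8,0],
  [0,0,-8,0],
])

```text
time_s: 9.35
position: [0.5204, -0.1847, 0.0002]
eef_rot: [0.001, 0.167, 0.986, -0.0]
contact_force: [-0.4, -1.2, 0.8]
opening: 0.0852
gripper_force: 0.0
```

Call:
carry_out([
  [0,0,0,0],
  [0,0,0,0],
  [0,0,0,0],
  [0,0,0,0],
  [0,0,0,0],
], jaw=0.29)

```text
time_s: 9.85
position: [0.5198, -0.1843, -0.0004]
eef_rot: [0.0, 0.167, 0.986, 0.0]
contact_force: [0.0, -0.1, -0.5]
opening: 0.0605
gripper_force: 0.0
```

Call:
carry_out([
  [0,0,0,0],
  [0,0,0,0],
  [0,0,0,0],
], jaw=0.31)

```text
time_s: 10.15
position: [0.5197, -0.1842, -0.0007]
eef_rot: [-0.0, 0.167, 0.986, 0.0]
contact_force: [0.1, -0.5, -0.3]
opening: 0.0587
gripper_force: 0.1
```

Call:
carry_out([
  [0,0,0,0],
  [0,0,0,0],
  [0,0,0,0],
], jaw=0.325)

```text
time_s: 10.45
position: [0.5197, -0.1844, -0.0005]
eef_rot: [0.0, 0.167, 0.986, 0.0]
contact_force: [-0.0, 0.5, 3.9]
opening: 0.0577
gripper_force: 4.2
```

Call:
carry_out([
  [0,0,0,0],
  [0,0,0,0],
  [0,0,0,0],
], jaw=0.335)

```text
time_s: 10.75
position: [0.5198, -0.1846, -0.0003]
eef_rot: [0.0, 0.167, 0.986, -0.0]
contact_force: [0.0, -0.1, 4.8]
opening: 0.057
gripper_force: 8.3
```

Call:
carry_out([
  [0,0,0,0],
  [0,0,0,0],
  [0,0,0,0],
], jaw=0.345)

```text
time_s: 11.05
position: [0.5198, -0.1848, -0.0001]
eef_rot: [0.0, 0.167, 0.986, -0.0]
contact_force: [-2.0, -0.4, 6.2]
opening: 0.0562
gripper_force: 12.4
```

Call:
carry_out([
  [0,0,2,0],
  [0,0,5,0],
  [0,0,9,0],
  [0,2,13,0],
  [-0.5,6,15,0],
  [-1,10,16,0.05],
  [-1.5,14,16,0.1],
  [-2,18,16,0.15],
  [-2.5,22,16,0.2],
  [-3,26,16,0.25],
  [-3.5,30,16,0.3],
  [-4,34,16,0.347],
  [-5,38,16,0.347],
  [-5.5,42,16,0.347],
  [-6,45,16,0.347],
  [-6.3,47.6,15,0.347],
  [-6.3,47.6,13,0.347],
  [-6.3,47.6,12,0.347],
  [-6.3,47.6,12,0.347],
], jaw=0.35)

```text
time_s: 12.95
position: [0.4555, 0.2901, 0.1174]
eef_rot: [-0.002, -0.006, 1.0, -0.002]
contact_force: [0.5, 1.1, -0.4]
opening: 0.0561
gripper_force: 11.6
```

```bash
python3 - <<'E'
from h import *
print(robot.observe())
for o in carts(): print(*o)
save('scene','f.png',(340,60,540,240),3)
E
```

```text
{'time_s': 12.95, 'joint_positions': array([-0.62749336,  0.38478033, -0.02239517,  1.96477731,  0.01213955,
        0.7968365 ,  0.92551258]), 'qvel': array([ 9.43443073e-03, -3.03627385e-02,  5.50250457e-03, -2.67088737e-02,
       -1.68460890e-03,  1.12154882e-02, -7.88274916e-05]), 'tau': array([-5.98271303e-01, -4.12179065e+01, -1.20734219e-01, -1.91448981e+01,
       -1.50503585e-02, -1.38688367e-01, -2.85694179e-03]), 'position': array([0.45551731, 0.29009698, 0.11740548]), 'eef_rot': array([-0.00178959, -0.00574653,  0.99998074, -0.0015118 ]), 'contact_force': array([ 0.51633088,  1.0550853 , -0.38300693]), 'wrist_torque': array([-0.05152439,  0.02612628, -0.04173644]), 'gripper_force': 11.55390277504921, 'opening': 0.05611219551207092}
top 0.86 [ 0.519 -0.302] [ 0.519 -0.305  0.062  0.036] pca 1.25 rect 1.24 spot [ 0.524 -0.309]
top 0.75 [ 0.605 -0.29 ] [ 0.604 -0.293  0.062  0.038] pca 1.33 rect 1.29 spot [ 0.602 -0.308]
top 0.58 [ 0.589 -0.171] [ 0.591 -0.168  0.059  0.036] pca 1.18 rect 1.15 spot [ 0.585 -0.172]
top 0.51 [ 0.438 -0.186] [ 0.439 -0.189  0.031  0.062] pca 1.87 rect 0.29 spot [ 0.436 -0.198]
top 0.51 [0.597 0.317] [0.589 0.336 0.344 0.284] pca 0.47 rect 0.03 spot None
scene 0.88 [ 0.608 -0.29 ] [ 0.608 -0.294  0.061  0.046] pca 1.07 rect 1.36 spot [ 0.605 -0.303]
scene 0.75 [ 0.524 -0.303] [ 0.523 -0.306  0.064  0.048] pca 1.05 rect 1.24 spot [ 0.526 -0.312]
scene 0.75 [ 0.59  -0.174] [ 0.589 -0.171  0.058  0.049] pca 0.97 rect 1.36 spot [ 0.592 -0.17 ]
scene 0.72 [0.353 0.365] [0.354 0.361 0.049 0.081] pca 2.25 rect 0.63 spot [0.353 0.366]
scene 0.62 [ 0.443 -0.19 ] [ 0.443 -0.192  0.053  0.066] pca 2.26 rect 0.37 spot [ 0.428 -0.192]
```

View pics/f.png

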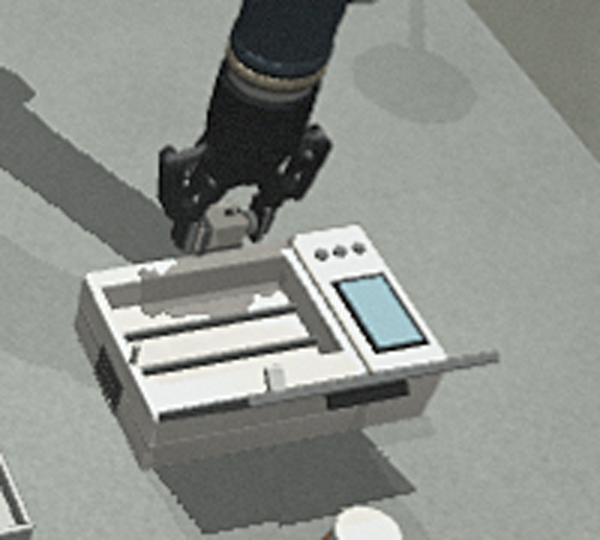

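Call:
carry_out([
  [0,0,-3,0],
  [0,0,-6,0],
  [0,0,-8,0],
  [0,0,-8.6,0],
  [0,0,-8.8,0],
  [0,0,-8.8,0],
])

```text
time_s: 13.9
position: [0.4573, 0.2921, 0.0322]
eef_rot: [0.001, -0.006, 1.0, 0.0]
contact_force: [-0.1, -0.6, 0.1]
opening: 0.0559
gripper_force: 11.6
```

Call:
carry_out([
  [0,0,0,0],
  [0,0,0,0],
  [0,0,0,0],
  [0,0,2,0],
  [0,0,5,0],
  [0,0,9,0],
  [0,0,12,0],
], jaw=0.15)

```text
time_s: 14.6
position: [0.4572, 0.292, 0.1538]
eef_rot: [0.001, -0.006, 1.0, 0.001]
contact_force: [0.1, -0.3, 0.0]
opening: 0.0726
gripper_force: 0.0
```

Call:
carry_out([
  [0,-4,1,0],
  [1,-9,1,-0.1],
  [3,-14,0,-0.2],
  [5,-18,0,-0.3],
  [7,-22,0,-0.386],
  [9,-26,0,-0.386],
  [11,-30,0,-0.386],
  [13,-34,-2,-0.386],
  [13,-38,-4,-0.386],
  [13.1,-42,-6,-0.386],
  [13.1,-46.2,-8,-0.386],
  [13.1,-46.2,-8,-0.386],
  [13.1,-46.2,-8,-0.386],
], jaw=0)

```text
time_s: 15.9
position: [0.587, -0.1717, 0.0709]
eef_rot: [-0.001, 0.187, 0.982, -0.0]
contact_force: [-0.1, -0.6, -0.3]
opening: 0.0854
gripper_force: 0.0
```

```bash
python3 - <<'E'
from h import *
print(robot.observe()['position'])
for o in carts(): print(*o)
a=robot.snapshot('top')[215:325,55:190];b=robot.snapshot('scene')[110:220,355:490]
cv2.imwrite('pics/g.png',cv2.resize(np.hstack([a,b]),None,fx=2.9,fy=2.9,interpolation=cv2.INTER_CUBIC)[:,:,::-1])
E
```

```text
[ 0.58704892 -0.17169113  0.07093442]
top 0.76 [0.461 0.296] [0.463 0.298 0.067 0.035] pca 1.53 rect 1.51 spot [0.466 0.301]
top 0.69 [ 0.602 -0.303] [ 0.602 -0.307  0.039  0.04 ] pca 0.57 rect 1.44 spot [ 0.597 -0.295]
top 0.51 [ 0.519 -0.306] [ 0.518 -0.308  0.059  0.037] pca 1.18 rect 1.24 spot [ 0.524 -0.31 ]
scene 0.9 [ 0.607 -0.291] [ 0.606 -0.294  0.06   0.044] pca 1.16 rect 1.36 spot [ 0.594 -0.302]
scene 0.87 [ 0.591 -0.175] [ 0.59  -0.173  0.057  0.046] pca 1.18 rect 1.36 spot [ 0.586 -0.17 ]
scene 0.86 [0.433 0.3  ] [0.431 0.301 0.051 0.075] pca 1.80 rect 0.08 spot [0.43  0.307]
scene 0.68 [ 0.523 -0.302] [ 0.523 -0.306  0.064  0.051] pca 1.03 rect 1.36 spot [ 0.527 -0.304]
scene 0.4 [0.726 0.319] [0.725 0.32  0.057 0.113] pca 2.32 rect 0.82 spot None
```

View pics/g.png

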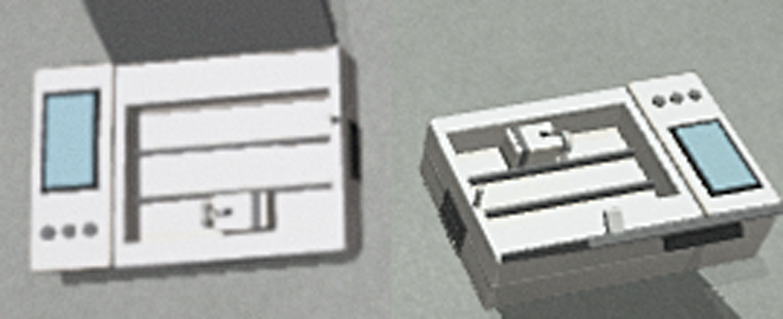

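Call:
carry_out([
  [0,0,-4,0],
  [0,0,-6.5,0],
  [0,0,-7.2,0],
  [0,0,-7.2,0],
  [0,0,-7.2,0],
])

```text
time_s: 16.8
position: [0.5887, -0.1705, 0.0005]
eef_rot: [0.001, 0.186, 0.983, -0.0]
contact_force: [1.1, 0.2, -0.6]
opening: 0.0851
gripper_force: 0.0
```

Call:
carry_out([
  [0,0,0,0],
  [0,0,0,0],
  [0,0,0,0],
  [0,0,0,0],
  [0,0,0,0],
  [0,0,0,0],
], jaw=0.325)

```text
time_s: 17.4
position: [0.588, -0.1703, -0.0004]
eef_rot: [0.0, 0.186, 0.983, 0.0]
contact_force: [0.4, 0.8, 2.9]
opening: 0.058
gripper_force: 1.6
```

Call:
carry_out([
  [0,0,0,0],
  [0,0,0,0],
  [0,0,0,0],
], jaw=0.335)

```text
time_s: 17.7
position: [0.588, -0.1705, -0.0003]
eef_rot: [0.0, 0.186, 0.983, -0.0]
contact_force: [-0.7, 0.5, 6.0]
opening: 0.057
gripper_force: 4.1
```

Call:
carry_out([
  [0,0,0,0],
  [0,0,0,0],
  [0,0,0,0],
], jaw=0.345)

```text
time_s: 18.0
position: [0.5879, -0.1708, -0.0001]
eef_rot: [0.0, 0.186, 0.983, -0.0]
contact_force: [-0.7, -0.1, 6.5]
opening: 0.0559
gripper_force: 5.3
```

Call:
carry_out([
  [0,0,0,0],
  [0,0,0,0],
  [0,0,0,0],
], jaw=0.355)

```text
time_s: 18.3
position: [0.588, -0.1709, 0.0001]
eef_rot: [0.0, 0.186, 0.983, -0.0]
contact_force: [-1.9, -0.2, 7.6]
opening: 0.0555
gripper_force: 6.2
```

Call:
carry_out([
  [0,0,0,0],
  [0,0,0,0],
  [0,0,0,0],
], jaw=0.365)

```text
time_s: 18.6
position: [0.588, -0.171, 0.0003]
eef_rot: [0.001, 0.186, 0.983, -0.0]
contact_force: [-1.1, -1.3, 8.6]
opening: 0.0543
gripper_force: 7.0
```

Call:
carry_out([
  [0,0,0.2,0],
  [0,0,0.2,0],
  [0,0,0.2,0],
], jaw=0.375)

```text
time_s: 18.9
position: [0.5869, -0.17, 0.0006]
eef_rot: [-0.001, 0.186, 0.983, 0.0]
contact_force: [-0.2, 0.1, -0.4]
opening: 0.0534
gripper_force: 3.2
```

Call:
carry_out([
  [0,0,0.1,0],
  [0,0,0.1,0],
  [0,0,0.1,0],
], jaw=0.4)

```text
time_s: 19.2
position: [0.5875, -0.1702, 0.0021]
eef_rot: [-0.0, 0.186, 0.983, 0.0]
contact_force: [0.3, 0.1, -1.0]
opening: 0.0515
gripper_force: 4.1
```

Call:
carry_out([
  [0,0,0,0],
  [0,0,0,0],
  [0,0,0,0],
], jaw=0.41)

```text
time_s: 19.5
position: [0.5876, -0.1703, 0.0023]
eef_rot: [-0.0, 0.186, 0.983, 0.0]
contact_force: [0.4, 0.1, -0.8]
opening: 0.0504
gripper_force: 4.5
```

Call:
carry_out([
  [0,0,0,0],
  [0,0,0,0],
  [0,0,0,0],
], jaw=0.416)

```text
time_s: 19.8
position: [0.5876, -0.1703, 0.0023]
eef_rot: [-0.0, 0.186, 0.983, 0.0]
contact_force: [-0.2, 0.3, -0.3]
opening: 0.0495
gripper_force: 6.8
```

Call:
carry_out([
  [0,0,2,0],
  [0,0,5,0],
  [0,0,8,0],
  [0,3,10,0.1],
  [0,7,10,0.2],
  [0.4,11,10,0.3],
  [0.7,15,10,0.39],
  [0.7,18.2,9,0.39],
  [0.7,18.2,6,0.39],
  [0.7,18.2,3.5,0.39],
  [0.7,18.2,3,0.39],
  [0.7,18.2,3,0.39],
], jaw=0.42)

```text
time_s: 21.0
position: [0.5941, 0.0113, 0.0317]
eef_rot: [-0.001, -0.008, 1.0, -0.0]
contact_force: [-0.5, 0.0, -1.1]
opening: 0.0494
gripper_force: 10.6
```

Call:
carry_out([
  [0,0,-1.5,0],
  [0,0,-2.4,0],
  [0,0,-2.6,0],
  [0,0,-2.6,0],
])

```text
time_s: 21.4
position: [0.5945, 0.0115, 0.006]
eef_rot: [-0.0, -0.008, 1.0, 0.0]
contact_force: [0.4, 0.4, -0.3]
opening: 0.0496
gripper_force: 10.6
```

Call:
carry_out([
  [0,0,0,0],
  [0,0,0,0],
  [0,0,0,0],
  [0,0,0,0],
  [0,0,3,0],
  [0,0,7,0],
  [0,0,10,0],
], jaw=0.23)

```text
time_s: 22.1
position: [0.5952, 0.0117, 0.1084]
eef_rot: [0.001, -0.008, 1.0, 0.0]
contact_force: [0.9, 0.7, 0.6]
opening: 0.0653
gripper_force: 0.0
```

Call:
carry_out([
  [0,-4,2,0],
  [0,-8,2,-0.1],
  [0,-12,0,-0.2],
  [0,-16,0,-0.29],
  [0.3,-20,0,-0.29],
  [0.6,-24,0,-0.29],
  [0.6,-28,-2,-0.29],
  [0.6,-31.1,-3,-0.29],
  [0.6,-31.1,-3,-0.29],
  [0.6,-31.1,-3,-0.29],
], jaw=0)

```text
time_s: 23.1
position: [0.6002, -0.3, 0.076]
eef_rot: [-0.0, 0.137, 0.991, 0.0]
contact_force: [0.7, 0.5, 1.1]
opening: 0.0854
gripper_force: 0.0
```

```bash
python3 - <<'E'
from h import *
print(robot.observe()['position'],robot.observe()['opening'])
for o in carts(): print(*o)
a=robot.snapshot('top')[190:310,210:420];b=robot.snapshot('scene')[160:280,145:355]
cv2.imwrite('pics/i.png',cv2.resize(np.vstack([a,b]),None,fx=2.5,fy=2.5,interpolation=cv2.INTER_CUBIC)[:,:,::-1])
E
```

```text
[ 0.60016627 -0.29998137  0.07596029] 0.08539722724733234
top 0.75 [ 0.604 -0.29 ] [ 0.604 -0.292  0.061  0.037] pca 1.33 rect 1.24 spot [ 0.595 -0.298]
top 0.69 [0.461 0.297] [0.462 0.299 0.064 0.032] pca 1.52 rect 1.51 spot [0.463 0.296]
top 0.64 [ 0.438 -0.188] [ 0.439 -0.19   0.034  0.064] pca 1.88 rect 0.27 spot [ 0.437 -0.195]
top 0.63 [0.598 0.006] [0.598 0.01  0.036 0.058] pca 1.72 rect 0.07 spot [0.594 0.01 ]
top 0.42 [ 0.524 -0.286] [ 0.524 -0.286  0.022  0.036] pca 2.82 rect 1.28 spot [ 0.523 -0.313]
scene 0.9 [0.599 0.004] [0.6   0.008 0.062 0.048] pca 1.69 rect 1.49 spot [0.601 0.006]
scene 0.9 [ 0.441 -0.188] [ 0.441 -0.191  0.049  0.061] pca 2.27 rect 0.32 spot [ 0.435 -0.186]
scene 0.86 [0.434 0.3  ] [0.433 0.302 0.047 0.067] pca 1.82 rect 0.00 spot [0.43  0.309]
scene 0.7 [ 0.606 -0.291] [ 0.605 -0.294  0.062  0.047] pca 1.18 rect 1.36 spot [ 0.603 -0.298]
scene 0.7 [0.557 0.394] [0.558 0.413 0.232 0.042] pca 1.52 rect 1.45 spot None
scene 0.66 [ 0.532 -0.306] [ 0.531 -0.309  0.061  0.027] pca 1.06 rect 1.28 spot [ 0.52  -0.308]
```

View pics/i.png

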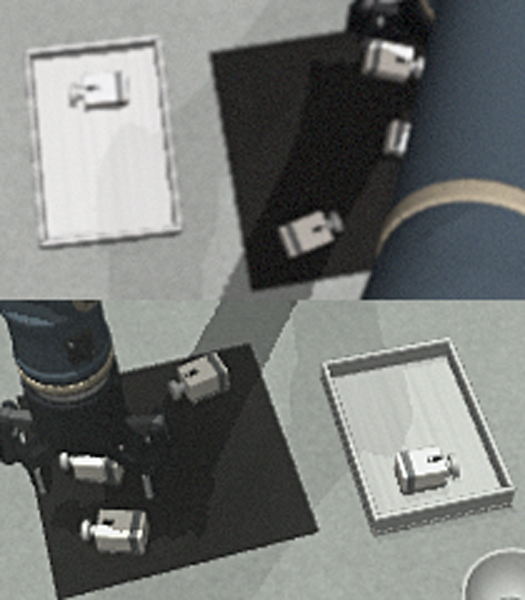

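Call:
carry_out([
  [0,0,-4,0],
  [0,0,-6.5,0],
  [0,0,-7.5,0],
  [0,0,-7.5,0],
  [0,0,-7.5,0],
])

```text
time_s: 24.0
position: [0.6015, -0.2997, 0.0024]
eef_rot: [0.001, 0.136, 0.991, -0.0]
contact_force: [0.5, -0.5, -0.5]
opening: 0.0855
gripper_force: 0.0
```

Call:
carry_out([
  [0,0,0,0],
  [0,0,0,0],
  [0,0,0,0],
  [0,0,0,0],
  [0,0,0,0],
  [0,0,0,0],
], jaw=0.33)

```text
time_s: 24.6
position: [0.6019, -0.299, 0.0029]
eef_rot: [0.001, 0.136, 0.991, 0.0]
contact_force: [0.2, 2.4, 6.3]
opening: 0.0573
gripper_force: 4.5
```

Call:
carry_out([
  [0,0,0.1,0],
  [0,0,0.1,0],
  [0,0,0.1,0],
], jaw=0.345)

```text
time_s: 24.9
position: [0.6013, -0.2991, 0.0031]
eef_rot: [0.001, 0.136, 0.991, 0.0]
contact_force: [-0.2, 2.8, 6.0]
opening: 0.0559
gripper_force: 9.7
```

Call:
carry_out([
  [0,0,0.1,0],
  [0,0,0.1,0],
  [0,0,0.1,0],
], jaw=0.355)

```text
time_s: 25.2
position: [0.6005, -0.2995, 0.0034]
eef_rot: [-0.0, 0.137, 0.991, -0.0]
contact_force: [-0.5, 2.5, 2.8]
opening: 0.0554
gripper_force: 12.8
```

Call:
carry_out([
  [0,0,2,0],
  [0,0,5,0],
  [0,0,9,0],
  [0,3,13,0],
  [-1,7,16,0],
  [-2,11.5,16,0.05],
  [-3,16,16,0.1],
  [-4,20.5,16,0.15],
  [-5,25,16,0.2],
  [-6,29.5,16,0.286],
  [-7,34,16,0.286],
  [-8,38.5,16,0.286],
  [-9,43,16,0.286],
  [-10,47.5,16,0.286],
  [-10.4,52,16,0.286],
  [-10.4,56,16,0.286],
  [-10.4,59.2,15,0.286],
  [-10.4,59.2,12,0.286],
  [-10.4,59.2,11,0.286],
  [-10.4,59.2,11,0.286],
], jaw=0.357)

```text
time_s: 27.2
position: [0.4955, 0.2904, 0.1111]
eef_rot: [-0.002, -0.005, 1.0, -0.002]
contact_force: [0.9, -0.0, -0.5]
opening: 0.0551
gripper_force: 12.9
```

Call:
carry_out([
  [0,0,-3,0],
  [0,0,-5.5,0],
  [0,0,-7,0],
  [0,0,-7.6,0],
  [0,0,-7.8,0],
  [0,0,-7.8,0],
])

```text
time_s: 27.8
position: [0.4974, 0.2928, 0.0362]
eef_rot: [0.001, -0.006, 1.0, 0.0]
contact_force: [-0.0, -0.2, -0.7]
opening: 0.0552
gripper_force: 12.9
```

Call:
carry_out([
  [0,0,0,0],
  [0,0,0,0],
  [0,0,0,0],
  [0,0,2,0],
  [0,0,5,0],
  [0,0,9,0],
  [0,0,12,0],
], jaw=0.15)

```text
time_s: 28.5
position: [0.4972, 0.293, 0.1579]
eef_rot: [0.001, -0.006, 1.0, 0.001]
contact_force: [-0.1, -0.3, 0.1]
opening: 0.0724
gripper_force: 0.0
```

Call:
carry_out([
  [0,-4,1,0],
  [0,-8.5,1,-0.1],
  [0.5,-13,0,-0.2],
  [1,-17.5,0,-0.3],
  [1.5,-22,0,-0.336],
  [2,-26.5,0,-0.336],
  [2.5,-31,0,-0.336],
  [2.6,-35.5,-1,-0.336],
  [2.6,-40,-2,-0.336],
  [2.6,-44.5,-4,-0.336],
  [2.6,-49,-5,-0.336],
  [2.6,-53.5,-6,-0.336],
  [2.6,-58,-7,-0.336],
  [2.6,-60,-8,-0.336],
  [2.6,-60,-8,-0.336],
  [2.6,-60,-8,-0.336],
], jaw=0)

```text
time_s: 30.1
position: [0.5226, -0.3068, 0.0753]
eef_rot: [-0.0, 0.161, 0.987, 0.0]
contact_force: [-0.1, 0.7, 0.5]
opening: 0.0857
gripper_force: 0.0
```

```bash
python3 - <<'E'
from h import *
print(robot.observe()['position'],robot.observe()['opening'])
for o in carts(): print(*o)
E
```

```text
[ 0.52262524 -0.30679893  0.07526359] 0.08569544715940201
top 0.89 [0.461 0.298] [0.461 0.299 0.064 0.035] pca 1.58 rect 1.56 spot [0.462 0.298]
top 0.81 [0.503 0.304] [0.503 0.302 0.065 0.03 ] pca 1.52 rect 1.50 spot [0.501 0.304]
top 0.67 [0.599 0.008] [0.6   0.011 0.058 0.039] pca 1.66 rect 1.50 spot [0.601 0.012]
top 0.65 [ 0.52  -0.301] [ 0.519 -0.305  0.063  0.036] pca 1.29 rect 1.28 spot None
top 0.53 [ 0.439 -0.187] [ 0.439 -0.189  0.032  0.062] pca 1.85 rect 0.30 spot [ 0.439 -0.195]
scene 0.68 [0.432 0.302] [0.432 0.303 0.074 0.054] pca 1.80 rect 1.57 spot [0.433 0.306]
scene 0.62 [ 0.522 -0.304] [ 0.522 -0.307  0.061  0.048] pca 1.01 rect 1.36 spot [ 0.513 -0.313]
scene 0.57 [0.475 0.311] [0.474 0.309 0.07  0.046] pca 1.81 rect 1.57 spot [0.472 0.315]
scene 0.52 [ 0.442 -0.188] [ 0.442 -0.191  0.053  0.058] pca 2.34 rect 0.20 spot [ 0.436 -0.195]
```

Call:
carry_out([
  [0,0,-4,0],
  [0,0,-6.5,0],
  [0,0,-7.5,0],
  [0,0,-7.5,0],
  [0,0,-7.5,0],
])

```text
time_s: 30.9
position: [0.5235, -0.3076, 0.0013]
eef_rot: [0.001, 0.161, 0.987, -0.0]
contact_force: [1.0, 0.3, 0.3]
opening: 0.0855
gripper_force: 0.0
```

Call:
carry_out([
  [0,0,0,0],
  [0,0,0,0],
  [0,0,0,0],
  [0,0,0,0],
  [0,0,0,0],
  [0,0,0,0],
], jaw=0.33)

```text
time_s: 31.5
position: [0.5235, -0.3076, 0.0016]
eef_rot: [0.001, 0.161, 0.987, -0.0]
contact_force: [-1.1, 0.9, 6.1]
opening: 0.0573
gripper_force: 3.8
```

Call:
carry_out([
  [0,0,0.1,0],
  [0,0,0.1,0],
  [0,0,0.1,0],
], jaw=0.345)

```text
time_s: 31.8
position: [0.523, -0.3073, 0.0018]
eef_rot: [0.0, 0.161, 0.987, 0.0]
contact_force: [-0.5, 0.8, 5.9]
opening: 0.0561
gripper_force: 8.7
```

Call:
carry_out([
  [0,0,0.1,0],
  [0,0,0.1,0],
  [0,0,0.1,0],
], jaw=0.353)

```text
time_s: 32.1
position: [0.5223, -0.3074, 0.0021]
eef_rot: [-0.0, 0.161, 0.987, 0.0]
contact_force: [0.6, -0.2, 0.5]
opening: 0.0555
gripper_force: 10.7
```

Call:
carry_out([
  [0,0,0,0],
  [0,0,0,0],
  [0,0,0,0],
], jaw=0.36)

```text
time_s: 32.4
position: [0.5224, -0.3072, 0.0022]
eef_rot: [-0.0, 0.161, 0.987, 0.0]
contact_force: [-0.6, 0.8, 1.3]
opening: 0.0548
gripper_force: 13.1
```

Call:
carry_out([
  [0,0,2,0],
  [0,0,5,0],
  [0,0,9,0],
  [0,3,13,0],
  [0,7,16,0],
  [0,11.5,16,0.05],
  [0,16,16,0.1],
  [0,20.5,16,0.15],
  [0.3,25,16,0.2],
  [0.5,29.5,16,0.286],
  [0.8,34,16,0.336],
  [1,38.5,16,0.336],
  [1.2,43,16,0.336],
  [1.4,47.5,16,0.336],
  [1.4,52,16,0.336],
  [1.4,56,16,0.336],
  [1.4,60,15,0.336],
  [1.4,60,12,0.336],
  [1.4,60,11,0.336],
  [1.4,60,11,0.336],
])

```text
time_s: 34.4
position: [0.5356, 0.2905, 0.1101]
eef_rot: [-0.002, -0.005, 1.0, -0.002]
contact_force: [-0.1, 0.2, -1.0]
opening: 0.0548
gripper_force: 12.7
```

Call:
carry_out([
  [0,0,-3,0],
  [0,0,-5.5,0],
  [0,0,-7,0],
  [0,0,-7.6,0],
  [0,0,-7.8,0],
  [0,0,-7.8,0],
])

```text
time_s: 35.0
position: [0.5391, 0.2914, 0.0361]
eef_rot: [0.002, -0.005, 1.0, 0.0]
contact_force: [1.6, -2.1, 1.9]
opening: 0.0547
gripper_force: 11.7
```

Call:
carry_out([
  [0,0,0,0],
  [0,0,0,0],
  [0,0,0,0],
  [0,0,2,0],
  [0,0,5,0],
  [0,0,9,0],
  [0,0,12,0],
], jaw=0.15)

```text
time_s: 35.7
position: [0.5368, 0.2933, 0.1565]
eef_rot: [0.001, -0.006, 1.0, 0.001]
contact_force: [0.8, -0.8, -0.1]
opening: 0.0726
gripper_force: 0.0
```

Call:
carry_out([
  [0,-4,1,0],
  [-1,-8.5,1,0.1],
  [-2,-13,0,0.2],
  [-3,-17.5,0,0.264],
  [-4,-22,0,0.264],
  [-5,-26.5,0,0.264],
  [-7,-31,0,0.264],
  [-9,-35.5,-1,0.264],
  [-10,-40,-3,0.264],
  [-10,-44.5,-6,0.264],
  [-10,-48.5,-8,0.264],
  [-10,-48.5,-8,0.264],
  [-10,-48.5,-8,0.264],
], jaw=0)

```text
time_s: 37.0
position: [0.4361, -0.1928, 0.0738]
eef_rot: [-0.001, -0.137, 0.991, 0.0]
contact_force: [-0.1, 0.5, -0.3]
opening: 0.0853
gripper_force: 0.0
```

```bash
python3 - <<'E'
from h import *
print(robot.observe()['position'],robot.observe()['opening'])
for o in carts(): print(*o)
a=robot.snapshot('top')[200:320,55:345];b=robot.snapshot('scene')[120:280,170:460]
cv2.imwrite('pics/j.png',cv2.resize(np.vstack([a,b]),None,fx=2.1,fy=2.1,interpolation=cv2.INTER_CUBIC)[:,:,::-1])
E
```

```text
[ 0.43614038 -0.19279287  0.07382091] 0.08525429013290763
top 0.86 [0.54  0.307] [0.54  0.303 0.062 0.041] pca 1.52 rect 1.57 spot [0.547 0.304]
top 0.64 [0.463 0.298] [0.464 0.299 0.031 0.064] pca 1.58 rect 0.02 spot [0.464 0.292]
top 0.56 [0.502 0.304] [0.502 0.302 0.065 0.033] pca 1.54 rect 1.51 spot [0.504 0.301]
top 0.5 [0.598 0.007] [0.598 0.01  0.035 0.057] pca 1.62 rect 0.03 spot [0.592 0.007]
scene 0.81 [0.6   0.003] [0.6   0.007 0.047 0.063] pca 1.88 rect 0.05 spot [0.59  0.007]
scene 0.71 [0.504 0.316] [0.505 0.314 0.034 0.07 ] pca 1.76 rect 0.09 spot [0.479 0.304]
scene 0.71 [ 0.441 -0.188] [ 0.442 -0.19   0.051  0.063] pca 2.28 rect 0.32 spot [ 0.43  -0.191]
scene 0.66 [0.433 0.3  ] [0.433 0.302 0.068 0.046] pca 1.68 rect 1.49 spot [0.438 0.305]
scene 0.48 [0.472 0.308] [0.471 0.307 0.041 0.075] pca 1.84 rect 0.24 spot [0.479 0.304]
```

View pics/j.png

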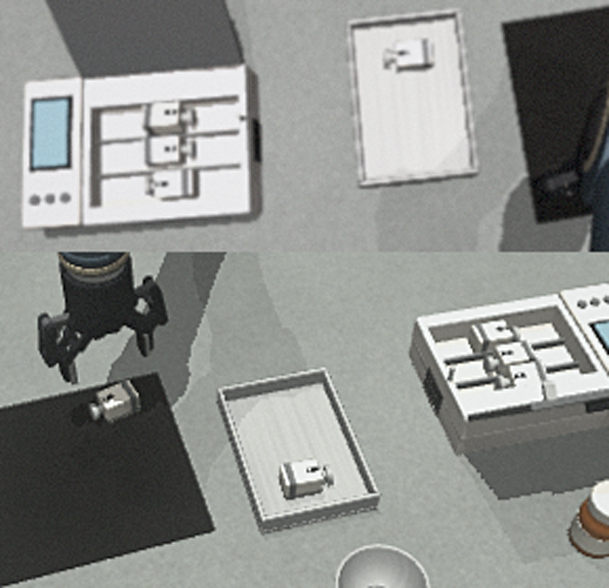

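Call:
carry_out([
  [0,0,-4,0],
  [0,0,-6.5,0],
  [0,0,-7.3,0],
  [0,0,-7.3,0],
  [0,0,-7.3,0],
])

```text
time_s: 37.9
position: [0.4374, -0.1925, 0.0021]
eef_rot: [0.001, -0.138, 0.99, -0.0]
contact_force: [-0.5, -0.0, 0.4]
opening: 0.0853
gripper_force: 0.0
```

Call:
carry_out([
  [0,0,0,0],
  [0,0,0,0],
  [0,0,0,0],
  [0,0,0,0],
  [0,0,0,0],
  [0,0,0,0],
], jaw=0.33)

```text
time_s: 38.5
position: [0.4371, -0.1922, 0.0016]
eef_rot: [0.0, -0.138, 0.99, -0.0]
contact_force: [1.7, 2.1, 2.6]
opening: 0.0572
gripper_force: 2.1
```

Call:
carry_out([
  [0,0,0.1,0],
  [0,0,0.1,0],
  [0,0,0.1,0],
], jaw=0.345)

```text
time_s: 38.8
position: [0.4362, -0.1926, 0.002]
eef_rot: [-0.0, -0.137, 0.991, 0.0]
contact_force: [0.3, -0.0, -1.5]
opening: 0.0561
gripper_force: 1.8
```

Call:
carry_out([
  [0,0,0.2,0],
  [0,0,0.2,0],
  [0,0,0.2,0],
], jaw=0.355)

```text
time_s: 39.1
position: [0.4366, -0.1924, 0.0044]
eef_rot: [-0.0, -0.138, 0.99, -0.0]
contact_force: [0.3, 0.2, -0.9]
opening: 0.055
gripper_force: 2.1
```

```bash
python3 - <<'E'
from h import *
save('scene','k.png',(365,110,485,205),5)
E
```

```text
(no output)
```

View pics/k.png

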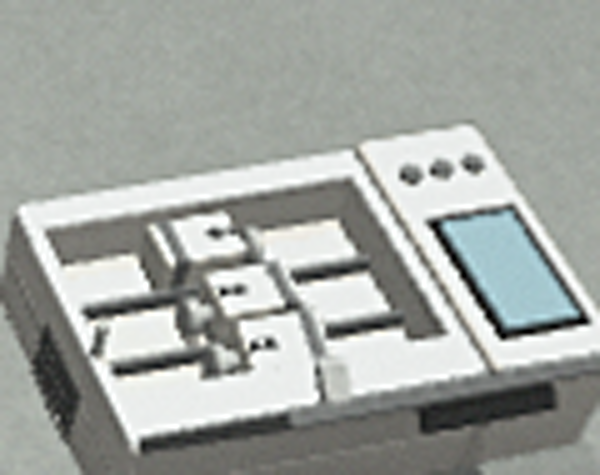

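Call:
carry_out([
  [0,0,0,0],
  [0,0,0,0],
  [0,0,0,0],
], jaw=0.385)

```text
time_s: 39.45
position: [0.4366, -0.1923, 0.0043]
eef_rot: [-0.0, -0.138, 0.99, 0.0]
contact_force: [-0.7, -0.3, -1.2]
opening: 0.0522
gripper_force: 2.8
```

Call:
carry_out([
  [0,0,0,0],
  [0,0,0,0],
  [0,0,0,0],
], jaw=0.41)

```text
time_s: 39.75
position: [0.4366, -0.1923, 0.0043]
eef_rot: [-0.0, -0.138, 0.99, 0.0]
contact_force: [0.4, 0.4, -1.4]
opening: 0.0506
gripper_force: 3.4
```

Call:
carry_out([
  [0,0,0,0],
  [0,0,0,0],
  [0,0,0,0],
], jaw=0.42)

```text
time_s: 40.05
position: [0.4367, -0.1923, 0.0043]
eef_rot: [-0.0, -0.138, 0.99, 0.0]
contact_force: [0.4, -0.8, -1.7]
opening: 0.05
gripper_force: 8.6
```

Call:
carry_out([
  [0,0,0,0],
  [0,0,2,0],
  [0,0,5,0],
  [0,0,8,0],
  [1,3,10,-0.1],
  [2,7,10,-0.2],
  [4,11,10,-0.25],
  [6,15,10,-0.25],
  [6.6,20,9,-0.25],
  [6.6,20,6,-0.25],
  [6.6,20,3,-0.25],
  [6.6,20,1,-0.25],
  [6.6,20,0.4,-0.25],
  [6.6,20,0.4,-0.25],
], jaw=0.423)

```text
time_s: 41.45
position: [0.5021, 0.0076, 0.0077]
eef_rot: [-0.001, -0.013, 1.0, -0.0]
contact_force: [0.5, 0.2, -1.2]
opening: 0.0496
gripper_force: 12.4
```

Release, back off high toward −x/+z, then inspect everything.

Call:
carry_out([
  [0,0,0,0],
  [0,0,0,0],
  [0,0,0,0],
  [0,0,0,0],
  [0,0,3,0],
  [0,0,7,0],
  [0,0,12,0],
  [0,-4,16,0],
  [0,-8,18,0],
  [0,-12,20,0],
  [0,-16,20,0],
  [0,-20,20,0],
  [0,-24,20,0],
  [0,-24,20,0],
], jaw=0.23)

```text
time_s: 42.85
position: [0.5011, -0.2391, 0.209]
eef_rot: [0.0, -0.008, 1.0, -0.002]
contact_force: [-0.1, 0.1, -0.8]
opening: 0.0659
gripper_force: 0.0
```

```bash
python3 - <<'E'
from h import *
print(robot.observe()['position'],robot.observe()['contact_force'])
for z in(.027,):
  for o in carts(mc=.4): print(*o)
yaw=.015;c,s=np.cos(yaw),np.sin(yaw);U=np.array([.497,.292])
def W(x,y,z): return np.array([U[0]+c*x-s*y,U[1]+s*x+c*y,z])
ims=[]
for n,bx in(('top',(85,225,185,310)),('scene',(365,115,465,200))):
    f=6; im=cv2.resize(robot.snapshot(n)[bx[1]:bx[3],bx[0]:bx[2]],None,fx=f,fy=f,interpolation=cv2.INTER_CUBIC)
    T=lambda p:tuple(int(v) for v in ((pix(n,p)-np.array(bx[:2])+.5)*f))
    for x in(-.04,0,.04):  # nominal top faces of 58x30 envelopes at nest middles
        q=np.array([T(W(x+a,b,.065)) for a,b in((-.015,-.029),(.015,-.029),(.015,.029),(-.015,.029))])
        cv2.polylines(im,[q],True,(255,0,0),1)
    for x in(-.058,-.02,.02,.058): cv2.line(im,T(W(x,-.088,.045 if abs(x)<.03 else .035)),T(W(x,.088,.045 if abs(x)<.03 else .035)),(0,160,0),1)
    ims.append(im)
cv2.imwrite('pics/l.png',cv2.resize(np.vstack(ims),None,fx=.58,fy=.58,interpolation=cv2.INTER_AREA)[:,:,::-1])
E
```

```text
[ 0.50114975 -0.23914917  0.20896048] [-0.10509529  0.10033435 -0.78216752]
top 0.73 [0.54  0.305] [0.54  0.303 0.041 0.067] pca 1.54 rect 0.04 spot [0.548 0.31 ]
top 0.62 [0.502 0.304] [0.503 0.302 0.032 0.064] pca 1.53 rect 0.01 spot [0.505 0.296]
top 0.61 [0.599 0.007] [0.599 0.009 0.054 0.036] pca 1.55 rect 1.49 spot [0.596 0.017]
top 0.55 [0.462 0.298] [0.462 0.299 0.037 0.064] pca 1.56 rect 0.00 spot [0.465 0.296]
top 0.53 [0.505 0.011] [0.504 0.008 0.055 0.035] pca 1.61 rect 1.50 spot [0.5   0.009]
scene 0.81 [0.471 0.312] [0.471 0.309 0.038 0.075] pca 1.83 rect 0.16 spot [0.474 0.309]
scene 0.76 [0.508 0.01 ] [0.506 0.006 0.062 0.052] pca 1.88 rect 1.50 spot [0.51  0.009]
scene 0.56 [0.6   0.005] [0.6   0.008 0.061 0.048] pca 1.73 rect 1.56 spot [0.595 0.008]
scene 0.55 [0.433 0.303] [0.433 0.303 0.046 0.071] pca 1.80 rect 0.05 spot [0.431 0.305]
scene 0.52 [0.505 0.311] [0.504 0.308 0.031 0.076] pca 1.79 rect 0.09 spot [0.511 0.304]
```

View pics/l.png

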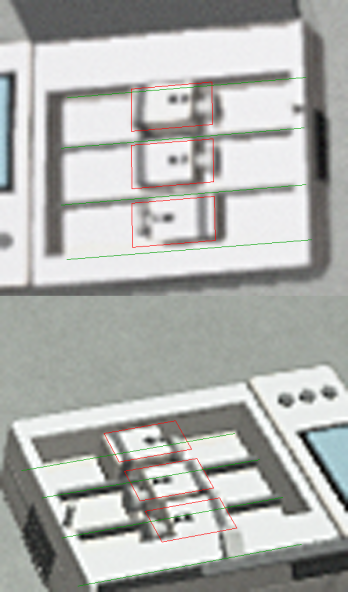

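```bash
python3 - <<'E'
from h import *
a=robot.snapshot('top')[235:300,100:165];b=robot.snapshot('scene')[130:195,380:445]
cv2.imwrite('pics/m.png',cv2.resize(np.hstack([a,b]),None,fx=6.1,fy=6.1,interpolation=cv2.INTER_LANCZOS4)[:,:,::-1])
E
```

```text
(no output)
```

View pics/m.png

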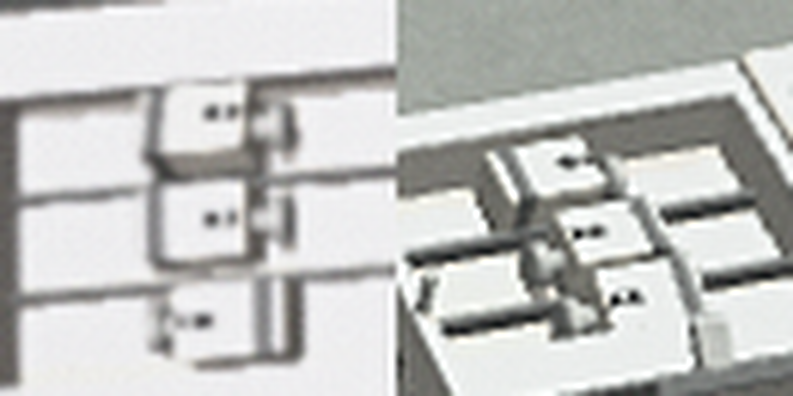

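Call:
carry_out([
  [0,4,0,0],
  [0,8.5,0,0],
  [0,13,0,0],
  [0,17.5,0,0],
  [0.5,22,0,0],
  [1,26.5,0,0],
  [1.5,31,0,0],
  [2,35.5,0,0],
  [3,40,0,0],
  [3.8,44.5,-2,0],
  [3.8,49,-5,0],
  [3.8,53.1,-9,0],
  [3.8,53.1,-12,0],
  [3.8,53.1,-15,0],
  [3.8,53.1,-17,0],
  [3.8,53.1,-17.4,0],
  [3.8,53.1,-17.4,0],
  [3.8,53.1,-17.4,0],
], jaw=0.08)

```text
time_s: 45.15
position: [0.5407, 0.299, 0.0353]
eef_rot: [0.0, -0.013, 1.0, 0.0]
contact_force: [-1.7, 0.6, -0.3]
opening: 0.0784
gripper_force: 0.8
```

Call:
carry_out([
  [0,0,0,0],
  [0,0,0,0],
  [0,0,0,0],
  [0,0,0,0],
  [0,0,0,0],
], jaw=0.33)

```text
time_s: 45.65
position: [0.5409, 0.2979, 0.0354]
eef_rot: [0.0, -0.013, 1.0, -0.0]
contact_force: [-2.9, -3.4, 5.9]
opening: 0.0574
gripper_force: 3.8
```

Call:
carry_out([
  [0,0,0,0],
  [0,0,0,0],
  [0,0,0,0],
], jaw=0.35)

```text
time_s: 45.95
position: [0.5409, 0.2985, 0.0357]
eef_rot: [0.0, -0.013, 1.0, 0.0]
contact_force: [-3.5, -2.9, 6.3]
opening: 0.0556
gripper_force: 10.6
```

Call:
carry_out([
  [0,0,0,0],
  [0,0,0,0],
  [0,0,0,0],
  [-0.5,0,0,0],
  [-0.5,0,0,0],
  [-0.5,0,0,0],
], jaw=0.15)

```text
time_s: 46.55
position: [0.5359, 0.2985, 0.0344]
eef_rot: [0.0, -0.013, 1.0, -0.0]
contact_force: [0.3, -0.2, 0.0]
opening: 0.0731
gripper_force: 0.0
```

Call:
carry_out([
  [0,0,0,0],
  [0,0,0,0],
  [0,0,0,0],
  [0,0,0,0],
], jaw=0.33)

```text
time_s: 46.95
position: [0.536, 0.2988, 0.0345]
eef_rot: [0.0, -0.013, 1.0, 0.0]
contact_force: [-0.5, 0.1, 1.7]
opening: 0.0574
gripper_force: 3.1
```

Call:
carry_out([
  [0,0,0.1,0],
  [0,0,0.1,0],
  [0,0,0.1,0],
], jaw=0.355)

```text
time_s: 47.25
position: [0.5355, 0.2985, 0.0352]
eef_rot: [-0.0, -0.013, 1.0, -0.0]
contact_force: [-0.3, 0.5, 0.5]
opening: 0.0552
gripper_force: 10.9
```

Call:
carry_out([
  [0,0,1,0],
  [0,0,2.5,0],
  [0.45,-0.5,2.5,0],
  [0.45,-0.5,2.5,0],
  [0.45,-0.5,2.5,0],
  [0.45,-0.5,1.2,0],
  [0.45,-0.5,0.4,0],
  [0.45,-0.5,0,0],
  [0.45,-0.5,-0.2,0],
  [0.45,-0.5,-0.2,0],
], jaw=0.36)

```text
time_s: 48.25
position: [0.5384, 0.2936, 0.0332]
eef_rot: [-0.002, -0.013, 1.0, -0.001]
contact_force: [-5.3, -2.0, 10.1]
opening: 0.0548
gripper_force: 11.9
```

Call:
carry_out([
  [0,0,0,0],
  [0,0,0,0],
  [0,0,0,0],
  [0,0,0,0],
  [0,0,2,0],
  [0,0,5,0],
  [0,0,9,0],
  [0,0,13,0],
  [0,-4,17,0],
  [-1,-8,17,0],
  [-1,-12,17,0],
  [-1,-16,17,0],
  [-1,-20,17,0],
  [-1,-25,17,0],
  [-1,-30,17,0],
  [-1,-35,17,0],
  [-1,-40,17,0],
  [-1,-45,17,0],
  [-1,-50,17,0],
  [-1,-50,17,0],
], jaw=0.15)

```text
time_s: 50.25
position: [0.5284, -0.2156, 0.2036]
eef_rot: [0.0, -0.007, 1.0, -0.003]
contact_force: [-0.9, 0.2, 0.4]
opening: 0.0728
gripper_force: 0.0
```

```bash
python3 - <<'E'
from h import *
for o in carts(mc=.4): print(*o)
for c in ('top','scene'):
  for n,z in(('rinse',0),('bowl',0),('jar',0)):
    for d in robot.spot_point(c,n)[:1]: print(c,n,world(c,d['location'],z).round(3))
A=robot.snapshot('top');a=A[235:300,100:165];b=robot.snapshot('scene')[130:195,380:445]
r=cv2.resize(np.hstack([a,b]),None,fx=6.1,fy=6.1,interpolation=cv2.INTER_LANCZOS4)
cv2.imwrite('pics/n.png',r[:,:,::-1])
E
```

```text
top 0.77 [0.54  0.305] [0.54  0.302 0.042 0.07 ] pca 1.52 rect 0.01 spot [0.55  0.306]
top 0.72 [0.462 0.297] [0.463 0.299 0.034 0.064] pca 1.56 rect 0.02 spot [0.469 0.302]
top 0.69 [0.599 0.004] [0.601 0.007 0.056 0.036] pca 1.71 rect 1.49 spot [0.599 0.014]
top 0.63 [0.502 0.305] [0.502 0.303 0.032 0.062] pca 1.56 rect 0.01 spot [0.505 0.299]
top 0.57 [0.506 0.01 ] [0.506 0.008 0.03  0.051] pca 1.66 rect 0.04 spot [0.505 0.003]
top 0.48 [0.678 0.343] [0.678 0.352 0.275 0.161] pca 1.27 rect 1.57 spot None
scene 0.66 [0.601 0.004] [0.598 0.006 0.046 0.064] pca 1.74 rect 0.13 spot [0.595 0.014]
scene 0.65 [0.434 0.303] [0.432 0.302 0.045 0.073] pca 1.83 rect 0.25 spot [0.432 0.306]
scene 0.64 [0.508 0.01 ] [0.505 0.007 0.059 0.055] pca 1.93 rect 1.36 spot [0.495 0.01 ]
scene 0.61 [0.473 0.311] [0.472 0.309 0.041 0.076] pca 1.85 rect 0.18 spot [0.478 0.304]
scene 0.51 [0.503 0.317] [0.501 0.314 0.069 0.038] pca 1.74 rect 1.47 spot [0.478 0.304]
top bowl [0.762 0.043 0.   ]
top jar [0.743 0.311 0.   ]
scene rinse [ 0.663 -0.437  0.   ]
scene bowl [0.766 0.041 0.   ]
scene jar [0.734 0.311 0.   ]
```

View pics/n.png

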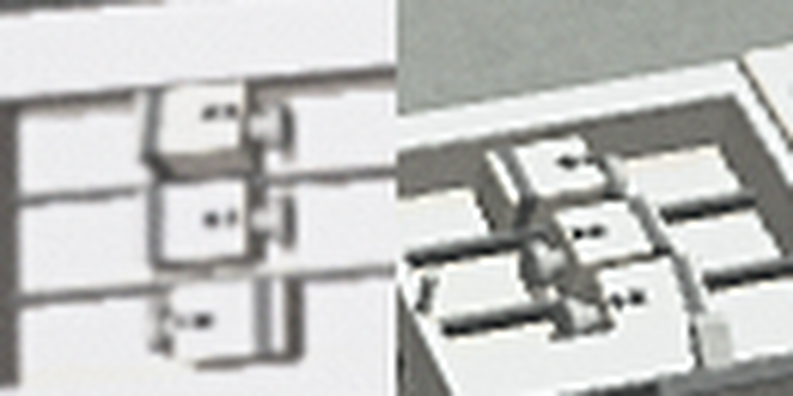

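Call:
carry_out([
  [0,4,0,0],
  [0,8.5,0,0],
  [0,13,0,0],
  [0,17.5,0,0],
  [0,22,0,0],
  [0,26.5,0,0],
  [0,31,0,0],
  [0.1,35.5,0,0],
  [0.1,40,0,0],
  [0.1,44.5,0,0],
  [0.1,49,-2,0],
  [0.1,53,-5,0],
  [0.1,53,-9,0],
  [0.1,53,-11,0],
  [0.1,53,-12,0],
  [0.1,53,-12.5,0],
  [0.1,53,-12.5,0],
], jaw=1)

```text
time_s: 52.65
position: [0.5316, 0.3235, 0.0787]
eef_rot: [0.0, -0.013, 1.0, 0.0]
contact_force: [-0.2, -0.3, -0.1]
opening: 0.0002
gripper_force: 0.0
```

Call:
carry_out([
  [0,0,-0.3,0],
  [0,0,-0.5,0],
  [0,0,-0.7,0],
  [0,0,-0.8,0],
  [0,0,-0.8,0],
])

```text
time_s: 53.15
position: [0.5326, 0.3247, 0.0726]
eef_rot: [0.002, -0.013, 1.0, 0.001]
contact_force: [-0.6, -0.3, 8.4]
opening: -0.0001
gripper_force: 3.6
```

Call:
carry_out([
  [0,0,0.6,0],
  [-0.2,-1,0.6,0],
  [-0.2,-1,0.6,0],
  [-0.2,-1,0.2,0],
  [-0.2,-1,0,0],
  [-0.2,-1,-0.2,0],
  [-0.2,-1,-0.4,0],
  [-0.2,-1,-0.5,0],
  [-0.2,-1,-0.5,0],
])

```text
time_s: 54.05
position: [0.5302, 0.3138, 0.0719]
eef_rot: [0.001, -0.013, 1.0, 0.0]
contact_force: [-11.6, -8.1, 41.8]
opening: -0.0
gripper_force: 20.7
```

Call:
carry_out([
  [0,0,2,0],
  [0,0,5,0],
  [0,0,7,0],
  [0,0,7,0],
], jaw=0.1)

```text
time_s: 54.45
position: [0.5307, 0.3148, 0.138]
eef_rot: [0.002, -0.013, 1.0, 0.002]
contact_force: [-0.1, 0.2, 0.6]
opening: 0.0579
gripper_force: 0.0
```

Call:
carry_out([
  [0.8,-1.9,0,0],
  [0.8,-1.9,0,0],
  [0.8,-1.9,0,0],
  [0.8,-1.9,0,0],
])

```text
time_s: 54.85
position: [0.5363, 0.2954, 0.1344]
eef_rot: [-0.001, -0.014, 1.0, 0.0]
contact_force: [-0.0, 0.7, 0.9]
opening: 0.077
gripper_force: 0.0
```

Call:
carry_out([
  [0,0,-3,0],
  [0,0,-6,0],
  [0,0,-9,0],
  [0,0,-9.9,0],
  [0,0,-9.9,0],
  [0,0,-9.9,0],
])

```text
time_s: 55.45
position: [0.5378, 0.2956, 0.0373]
eef_rot: [0.001, -0.013, 1.0, 0.001]
contact_force: [-0.2, 0.5, 0.8]
opening: 0.0767
gripper_force: 0.0
```

Call:
carry_out([
  [0,0,0,0],
  [0,0,0,0],
  [0,0,0,0],
  [0,0,0,0],
], jaw=0.33)

```text
time_s: 55.85
position: [0.5382, 0.2953, 0.0377]
eef_rot: [0.001, -0.013, 1.0, 0.001]
contact_force: [-0.1, 0.5, 4.6]
opening: 0.0574
gripper_force: 3.0
```

Call:
carry_out([
  [0,0,0.1,0],
  [0,0,0.1,0],
  [0,0,0.1,0],
], jaw=0.355)

```text
time_s: 56.15
position: [0.5379, 0.2957, 0.0381]
eef_rot: [0.001, -0.013, 1.0, 0.001]
contact_force: [1.4, 2.6, 5.2]
opening: 0.0552
gripper_force: 11.6
```

Call:
carry_out([
  [0,0,2,0],
  [0,0,5,0],
  [0,0,9,0],
  [0,0,13,0],
  [0,-4,15,0],
  [0,-8.5,15,0],
  [0,-13,15,0],
  [0,-17.5,15,0],
  [0,-22,15,0],
  [0,-26.5,15,0],
  [-0.5,-31,14,0],
  [-1,-35.5,12,0],
  [-1.3,-40,10,0],
  [-1.3,-44.5,7,0],
  [-1.3,-49,4,0],
  [-1.3,-49.5,0,0],
  [-1.3,-49.5,-2.5,0],
  [-1.3,-49.5,-3.2,0],
  [-1.3,-49.5,-3.5,0],
  [-1.3,-49.5,-3.5,0],
], jaw=0.358)

```text
time_s: 58.15
position: [0.5224, -0.2013, 0.0022]
eef_rot: [-0.002, -0.012, 1.0, -0.0]
contact_force: [-0.5, -0.5, -0.8]
opening: 0.0549
gripper_force: 11.7
```

Call:
carry_out([
  [0,0,0,0],
  [0,0,0,0],
  [0,0,0,0],
  [0,0,0,0],
  [0,0,-0.3,0],
  [0,0,-0.3,0],
], jaw=0.15)

```text
time_s: 58.75
position: [0.5239, -0.2001, -0.001]
eef_rot: [-0.0, -0.013, 1.0, 0.0]
contact_force: [-0.6, 0.3, 0.5]
opening: 0.0725
gripper_force: 0.0
```

Call:
carry_out([
  [0,0,0.1,0],
  [0,0,0.1,0],
  [0,0,0.1,0],
  [0,0,0.1,0],
  [0,0,0.1,0],
], jaw=0.33)

```text
time_s: 59.25
position: [0.5241, -0.2002, 0.0004]
eef_rot: [-0.0, -0.013, 1.0, 0.0]
contact_force: [-0.0, -0.1, 1.5]
opening: 0.0573
gripper_force: 3.0
```

Call:
carry_out([
  [0,0,0.1,0],
  [0,0,0.1,0],
  [0,0,0.1,0],
], jaw=0.345)

```text
time_s: 59.55
position: [0.5241, -0.2006, 0.0012]
eef_rot: [-0.0, -0.013, 1.0, -0.0]
contact_force: [0.0, -0.5, -1.7]
opening: 0.0559
gripper_force: 7.3
```

Call:
carry_out([
  [0,0,0.1,0],
  [0,0,0.1,0],
  [0,0,0.1,0],
], jaw=0.357)

```text
time_s: 59.85
position: [0.5242, -0.2004, 0.0023]
eef_rot: [0.0, -0.013, 1.0, 0.0]
contact_force: [0.1, 0.9, -1.1]
opening: 0.0551
gripper_force: 11.0
```

```bash
python3 - <<'E'
from h import *
for o in carts(('scene',),mc=.3): print(*o)
A=robot.snapshot('top');a=A[215:325,75:195];b=robot.snapshot('scene')[165:275,150:270]
cv2.imwrite('pics/o.png',cv2.resize(np.hstack([a,b]),None,fx=3.3,fy=3.3,interpolation=cv2.INTER_LANCZOS4)[:,:,::-1])
E
```

```text
scene 0.71 [ 0.517 -0.198] [ 0.517 -0.199  0.041  0.05 ] pca 1.65 rect 0.06 spot [ 0.508 -0.2  ]
scene 0.68 [0.508 0.009] [0.507 0.007 0.063 0.056] pca 2.05 rect 1.54 spot [0.506 0.004]
scene 0.64 [0.601 0.005] [0.6   0.008 0.049 0.066] pca 1.80 rect 0.02 spot [0.591 0.01 ]
scene 0.57 [0.433 0.302] [0.432 0.303 0.046 0.074] pca 1.78 rect 0.10 spot [0.436 0.308]
scene 0.56 [0.474 0.31 ] [0.473 0.308 0.049 0.076] pca 1.91 rect 0.04 spot [0.482 0.301]
```

View pics/o.png

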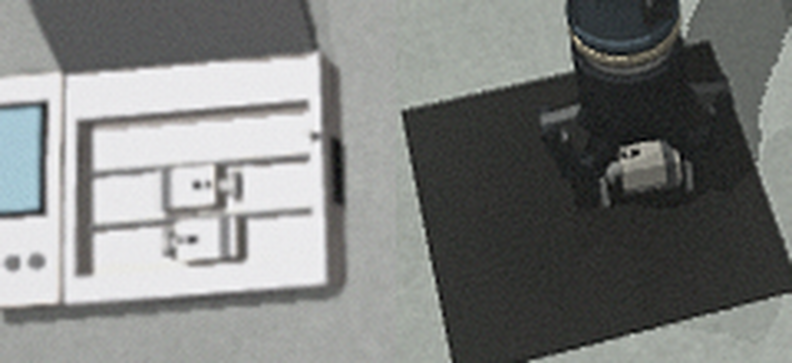

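Call:
carry_out([
  [0,0,0,0],
  [0,0,0,0],
  [0,0,0,0],
  [0,0,-0.2,0],
  [0,0,4,0],
  [0,0,8,0],
  [0,-4,12,0],
  [0,-9,14,0],
  [0,-12,14,0],
  [0,-12,14,0],
], jaw=0.1)

```text
time_s: 61.1
position: [0.5229, -0.3282, 0.1441]
eef_rot: [0.001, -0.008, 1.0, -0.003]
contact_force: [0.2, 0.7, -0.0]
opening: 0.0766
gripper_force: 0.0
```

```bash
python3 - <<'E'
from h import *
print(robot.observe()['position'])
for o in carts(mc=.3): print(*o)
for o in carts(mc=.3): print(*o)
E
```

```text
[ 0.52288288 -0.32819299  0.14411881]
top 0.89 [0.502 0.303] [0.502 0.302 0.065 0.033] pca 1.53 rect 1.51 spot [0.497 0.302]
top 0.75 [0.597 0.006] [0.599 0.01  0.056 0.036] pca 1.63 rect 1.50 spot [0.592 0.013]
top 0.65 [0.506 0.011] [0.506 0.008 0.034 0.056] pca 1.63 rect 0.07 spot [0.509 0.011]
top 0.54 [0.462 0.298] [0.462 0.299 0.037 0.064] pca 1.57 rect 0.00 spot [0.468 0.295]
scene 0.7 [0.599 0.004] [0.599 0.007 0.061 0.051] pca 1.81 rect 1.55 spot None
scene 0.62 [ 0.517 -0.197] [ 0.516 -0.202  0.057  0.048] pca 1.64 rect 1.56 spot [ 0.508 -0.205]
scene 0.6 [0.433 0.303] [0.433 0.304 0.047 0.072] pca 1.77 rect 0.03 spot [0.435 0.304]
scene 0.53 [0.508 0.01 ] [0.505 0.007 0.059 0.055] pca 1.99 rect 1.36 spot [0.497 0.011]
scene 0.53 [0.475 0.31 ] [0.474 0.308 0.073 0.047] pca 1.84 rect 1.57 spot [0.476 0.302]
scene 0.41 [ 0.649 -0.446] [ 0.643 -0.448  0.126  0.055] pca 0.35 rect 0.33 spot None
top 0.85 [0.597 0.007] [0.598 0.01  0.056 0.034] pca 1.61 rect 1.49 spot [0.592 0.012]
top 0.73 [0.505 0.012] [0.506 0.008 0.034 0.056] pca 1.59 rect 0.05 spot [0.506 0.008]
top 0.71 [0.463 0.297] [0.464 0.299 0.064 0.032] pca 1.53 rect 1.51 spot [0.472 0.299]
top 0.66 [ 0.512 -0.196] [ 0.512 -0.198  0.033  0.063] pca 1.69 rect 0.05 spot [ 0.516 -0.2  ]
top 0.66 [0.501 0.304] [0.502 0.302 0.065 0.033] pca 1.53 rect 1.51 spot [0.5   0.305]
scene 0.89 [0.6   0.003] [0.601 0.007 0.064 0.053] pca 1.77 rect 1.52 spot [0.594 0.005]
scene 0.88 [ 0.515 -0.197] [ 0.514 -0.201  0.059  0.052] pca 1.81 rect 1.55 spot [ 0.522 -0.21 ]
scene 0.77 [0.433 0.3  ] [0.431 0.3   0.046 0.071] pca 1.85 rect 0.25 spot [0.435 0.303]
scene 0.58 [0.51  0.009] [0.508 0.006 0.062 0.055] pca 2.06 rect 1.54 spot [0.508 0.003]
scene 0.53 [0.474 0.31 ] [0.474 0.308 0.075 0.047] pca 1.81 rect 1.57 spot [0.47  0.308]
```

Call:
carry_out([
  [0,4,0,-0.15],
  [-1,8,0,-0.3],
  [-1.2,12,-2,-0.45],
  [-1.2,12.5,-4,-0.6],
  [-1.2,12.5,-4,-0.75],
  [-1.2,12.5,-4,-0.9],
  [-1.2,12.5,-4,-1.05],
  [-1.2,12.5,-4,-1.2],
  [-1.2,12.5,-4,-1.35],
  [-1.2,12.5,-4,-1.5],
  [-1.2,12.5,-4,-1.58],
  [-1.2,12.5,-4,-1.58],
  [-1.2,12.5,-4,-1.58],
  [-1.2,12.5,-4,-1.58],
], jaw=0.2)

```text
time_s: 63.1
position: [0.5122, -0.1952, 0.1024]
eef_rot: [0.0, 0.701, 0.714, 0.0]
contact_force: [-0.2, -0.5, -0.3]
opening: 0.0684
gripper_force: 0.0
```

Call:
carry_out([
  [0,-0.4,-3,0],
  [0,-0.4,-6,0],
  [0,-0.4,-9,0],
  [0,-0.4,-9.6,0],
  [0,-0.4,-9.6,0],
  [0,-0.4,-9.6,0],
])

```text
time_s: 63.7
position: [0.513, -0.1999, 0.0075]
eef_rot: [0.001, 0.701, 0.713, 0.001]
contact_force: [0.6, 0.3, 0.6]
opening: 0.0683
gripper_force: 0.0
```

Call:
carry_out([
  [0,0,0,0],
  [0,0,0,0],
  [0,0,0,0],
  [0,0,0,0],
  [0,0,0,0],
  [0,0,0,0],
  [0,0,0,0],
], jaw=0.6)

```text
time_s: 64.4
position: [0.5122, -0.1993, 0.0063]
eef_rot: [0.0, 0.701, 0.713, 0.0]
contact_force: [-0.1, 1.0, -0.5]
opening: 0.0344
gripper_force: 0.0
```

Call:
carry_out([
  [0,0,0,0],
  [0,0,0,0],
  [0,0,0,0],
  [0,0,0,0],
], jaw=0.635)

```text
time_s: 64.8
position: [0.5119, -0.1993, 0.0063]
eef_rot: [-0.0, 0.701, 0.713, -0.0]
contact_force: [-0.7, 0.1, 0.2]
opening: 0.0315
gripper_force: 0.6
```

Call:
carry_out([
  [0,0,0,0],
  [0,0,0,0],
  [0,0,0,0],
  [0,0,3,0],
  [0,0,7,0],
  [0,0,8.5,0.15],
  [0,0,8.5,0.3],
  [0,0,8.5,0.45],
  [0,0,8.5,0.6],
  [0,0,8.5,0.75],
  [0,0,8.5,0.9],
  [0,0,8.5,1.05],
  [0,0,8.5,1.2],
  [0,0,8.5,1.35],
  [0,0,8.5,1.5],
  [0,0,8.5,1.57],
  [0,0,8.5,1.57],
  [0,0,8.5,1.57],
  [0,0,8.5,1.57],
], jaw=0.2)

```text
time_s: 66.7
position: [0.5121, -0.1994, 0.0913]
eef_rot: [-0.0, -0.008, 1.0, -0.0]
contact_force: [0.5, 0.3, -0.6]
opening: 0.0683
gripper_force: 0.0
```

Call:
carry_out([
  [0,0,-4,0],
  [0,0,-7,0],
  [0,0,-9,0],
  [0,0,-9,0],
  [0,0,-9,0],
], jaw=0)

```text
time_s: 67.2
position: [0.5124, -0.1994, 0.0015]
eef_rot: [-0.0, -0.008, 1.0, -0.0]
contact_force: [0.1, 0.1, 0.4]
opening: 0.0854
gripper_force: 0.0
```

Call:
carry_out([
  [0,0,0,0],
  [0,0,0,0],
  [0,0,0,0],
  [0,0,0,0],
  [0,0,0,0],
  [0,0,0,0],
], jaw=0.33)

```text
time_s: 67.8
position: [0.513, -0.1995, 0.0019]
eef_rot: [0.001, -0.008, 1.0, -0.0]
contact_force: [1.9, -0.5, 4.0]
opening: 0.0575
gripper_force: 2.8
```

Call:
carry_out([
  [0,0,0.1,0],
  [0,0,0.1,0],
  [0,0,0.1,0],
], jaw=0.347)

```text
time_s: 68.1
position: [0.5119, -0.199, 0.0022]
eef_rot: [-0.0, -0.008, 1.0, 0.0]
contact_force: [0.3, 1.0, 3.0]
opening: 0.0559
gripper_force: 8.8
```

Call:
carry_out([
  [0,0,0.1,0],
  [0,0,0.1,0],
  [0,0,0.1,0],
], jaw=0.357)

```text
time_s: 68.4
position: [0.5115, -0.1995, 0.0029]
eef_rot: [-0.001, -0.008, 1.0, 0.0]
contact_force: [0.3, -0.9, -0.8]
opening: 0.0551
gripper_force: 11.3
```

Call:
carry_out([
  [0,0,2,0],
  [0,0,5,0],
  [0,0,9,0],
  [0,3,13,0],
  [0,7,15,0],
  [0,11,15,0],
  [0.3,15,15,0],
  [0.6,19.5,15,0],
  [1,24,15,0],
  [1.4,28.5,15,0],
  [1.8,33,15,0],
  [2.2,37.5,15,0],
  [2.6,42,15,0],
  [2.8,46,14,0],
  [2.8,49.2,12,0],
  [2.8,49.2,9,0],
  [2.8,49.2,7,0],
  [2.8,49.2,7,0],
  [2.8,49.2,7,0],
  [2.8,49.2,7,0],
])

```text
time_s: 70.4
position: [0.5412, 0.2928, 0.0747]
eef_rot: [0.001, -0.008, 1.0, 0.001]
contact_force: [0.2, -0.3, -0.8]
opening: 0.055
gripper_force: 11.3
```

Call:
carry_out([
  [0,0,-1.5,0],
  [0,0,-2.5,0],
  [0,0,-3.2,0],
  [0,0,-3.6,0],
  [0,0,-3.8,0],
  [0,0,-3.8,0],
])

```text
time_s: 71.0
position: [0.5396, 0.2936, 0.036]
eef_rot: [-0.0, -0.008, 1.0, 0.001]
contact_force: [-3.7, 0.6, 3.1]
opening: 0.0546
gripper_force: 12.1
```

Call:
carry_out([
  [-0.15,0,0,0],
  [-0.25,0,0,0],
  [-0.25,0,-0.1,0],
  [-0.25,0,-0.1,0],
])

```text
time_s: 71.4
position: [0.5383, 0.2923, 0.0343]
eef_rot: [0.0, -0.008, 1.0, -0.0]
contact_force: [1.0, 0.0, -0.8]
opening: 0.0552
gripper_force: 11.5
```

Call:
carry_out([
  [0,0,0,0],
  [0,0,0,0],
  [0,0,0,0],
  [0,0,0,0],
  [0,0,2,0],
  [0,0,5,0],
  [0,0,9,0],
  [0,0,13,0],
  [0,-4,17,0],
  [-1,-8,17,0],
  [-1,-12,17,0],
  [-1,-16,17,0],
  [-1,-20,17,0],
  [-1,-25,17,0],
  [-1,-30,17,0],
  [-1,-35,17,0],
  [-1,-40,17,0],
  [-1,-45,17,0],
  [-1,-50,17,0],
  [-1,-50,17,0],
], jaw=0.15)

```text
time_s: 73.4
position: [0.5258, -0.2164, 0.2047]
eef_rot: [0.0, -0.002, 1.0, -0.002]
contact_force: [0.1, -0.1, 0.1]
opening: 0.0728
gripper_force: 0.0
```

```bash
python3 - <<'E'
from h import *
for o in carts(mc=.3): print(*o)
A=cv2.cvtColor(robot.snapshot('top'),cv2.COLOR_RGB2GRAY)
# brightness profiles across x through each nest cartridge (top view), y near body middle
n='top'
for y in(.298,.303,.306):
    print(y,[int(cv2.getRectSubPix(A,(1,1),tuple(map(float,pix(n,[x,y,.065]))))[0,0]) for x in np.arange(.43,.566,.003)])
E
```

```text
top 0.9 [0.462 0.297] [0.463 0.299 0.034 0.064] pca 1.55 rect 0.01 spot [0.464 0.296]
top 0.82 [0.538 0.305] [0.538 0.303 0.067 0.041] pca 1.52 rect 1.57 spot [0.548 0.308]
top 0.81 [0.505 0.013] [0.505 0.01  0.052 0.03 ] pca 1.54 rect 1.50 spot None
top 0.71 [0.598 0.007] [0.598 0.01  0.035 0.057] pca 1.68 rect 0.03 spot [0.593 0.016]
top 0.55 [0.501 0.304] [0.5   0.302 0.069 0.035] pca 1.52 rect 1.50 spot None
scene 0.86 [0.599 0.003] [0.6   0.007 0.06  0.048] pca 1.69 rect 1.49 spot [0.596 0.009]
scene 0.82 [0.432 0.303] [0.43  0.303 0.049 0.076] pca 1.82 rect 0.16 spot [0.441 0.302]
scene 0.82 [0.508 0.009] [0.508 0.007 0.05  0.063] pca 1.90 rect 0.04 spot [0.493 0.013]
scene 0.74 [0.505 0.311] [0.504 0.31  0.033 0.075] pca 1.72 rect 0.03 spot [0.512 0.307]
scene 0.73 [0.471 0.309] [0.47  0.307 0.036 0.074] pca 1.86 rect 0.20 spot [0.47 0.3 ]
scene 0.51 [0.556 0.383] [0.552 0.381 0.309 0.047] pca 1.55 rect 1.47 spot None
0.298 [237, 237, 238, 234, 185, 201, 236, 240, 235, 180, 131, 192, 237, 239, 233, 195, 139, 128, 196, 238, 239, 237, 236, 236, 238, 239, 239, 233, 185, 157, 161, 159, 186, 231, 239, 237, 238, 238, 236, 190, 160, 132, 195, 238, 238, 237]
0.303 [237, 237, 237, 238, 233, 229, 238, 239, 236, 204, 172, 207, 238, 240, 231, 182, 137, 139, 205, 239, 239, 237, 237, 238, 238, 239, 239, 231, 182, 157, 160, 159, 177, 229, 237, 236, 237, 238, 233, 192, 168, 141, 195, 238, 238, 238]
0.306 [237, 235, 236, 237, 236, 225, 207, 196, 204, 201, 176, 185, 221, 231, 210, 163, 129, 137, 211, 240, 238, 238, 238, 240, 237, 239, 239, 220, 159, 140, 150, 154, 174, 229, 240, 239, 237, 240, 232, 189, 163, 133, 193, 236, 239, 238]
```

```bash
python3 - <<'E'
from h import *
A=cv2.cvtColor(robot.snapshot('top'),cv2.COLOR_RGB2GRAY)
B=cv2.cvtColor(robot.snapshot('scene'),cv2.COLOR_RGB2GRAY)
xs=np.arange(.475,.566,.003)
for n,I in(('top',A),('scene',B)):
    print(n,'cols x',xs[0],'..',xs[-1])
    for y in np.arange(.335,.25,-.005):
        print('%.3f'%y,' '.join('%3d'%cv2.getRectSubPix(I,(1,1),tuple(map(float,pix(n,[x,y,.065]))))[0,0] for x in xs))
E
```

```text
top cols x 0.475 .. 0.5650000000000001
0.335 166 226 238 237 237 238 236 236 237 239 237 217 139 157 223 238 236 236 237 238 236 238 238 221 172 113 123 205 237 238 236
0.330 165 223 238 237 237 237 238 237 237 237 240 235 174 162 220 238 238 238 238 236 236 238 238 214 173 118 126 204 237 238 237
0.325 162 223 238 236 236 235 236 236 235 236 238 231 175 166 222 240 237 236 237 235 236 237 238 214 163 118 124 205 240 239 237
0.320 161 227 238 226 224 222 223 221 221 218 221 214 191 178 210 208 171 150 161 181 193 208 214 198 153 118 127 213 242 238 237
0.315 139 170 156 133 138 137 137 137 136 136 138 139 134 137 131 104  84 104 133 135 129 127 130 127 127 113 127 224 241 239 237
0.310 131 124 122 175 209 209 210 211 213 211 214 213 186 118  88 104 130 177 226 232 225 223 216 206 167 137 129 206 238 238 237
0.305 172 133 141 211 240 239 238 238 238 239 239 240 225 171 149 157 157 171 228 238 237 238 237 231 189 170 141 189 236 237 238
0.300 189 141 135 199 238 239 238 239 239 238 239 239 235 189 158 156 159 182 231 239 236 236 239 237 192 162 138 197 237 238 239
0.295 197 135 124 196
[... 2959 characters left out ...]
87 100 132 106 120 111  90 195 242 240 236 235 235
0.270  77  82 110 124 117 121 100  99 105 151 186 148 115 106 108 116 121 105  98 157 209 199 151 103  94 152 234 239 237 236 237
0.265  90  64  66  83 109 128  86 150 191 211 215 203 154 104  84  90  94 124 194 215 211 202 178 131  87 148 240 241 237 236 235
0.260 124 110 100  77  73  93  94 125 155 153 164 175 157 134  97 108 187 145  94 104 106 122 135 129  98 174 238 241 237 236 236
0.255 108 107 112 113 114 112  95  71  72  72  74  80  86  88  92 106 185 181 139  96  80  85  80  78  83 152 233 239 237 237 236
0.250  95 100  93  95  99 132  98  64  90 179 238 206 146  86 122 104 145 148 145 102  60 105 131 151 129 164 238 241 237 236 236
```

Call:
carry_out([
  [0,4,0,0],
  [0,8.5,0,0],
  [0,13,0,0],
  [0,17.5,0,0],
  [0,22,0,0],
  [0,26.5,0,0],
  [0.3,31,0,0],
  [0.5,35.5,0,0],
  [0.5,40,0,0],
  [0.5,44.5,-1,0],
  [0.5,49,-3,0],
  [0.5,50,-6,0],
  [0.5,50,-9,0],
  [0.5,50,-12,0],
  [0.5,50,-14,0],
  [0.5,50,-16,0],
  [0.5,50,-16.8,0],
  [0.5,50,-16.8,0],
  [0.5,50,-16.8,0],
], jaw=0.1)

```text
time_s: 75.75
position: [0.5331, 0.2932, 0.0371]
eef_rot: [0.001, -0.008, 1.0, 0.0]
contact_force: [0.6, -0.5, 0.7]
opening: 0.0769
gripper_force: 0.0
```

Call:
carry_out([
  [0,0,0,0],
  [0,0,0,0],
  [0,0,0,0],
  [0,0,0,0],
], jaw=0.33)

```text
time_s: 76.15
position: [0.5334, 0.2932, 0.0375]
eef_rot: [0.001, -0.008, 1.0, 0.001]
contact_force: [0.2, 0.2, 4.3]
opening: 0.0576
gripper_force: 2.9
```

Call:
carry_out([
  [0,0,0.1,0],
  [0,0,0.1,0],
  [0,0,0.1,0],
], jaw=0.355)

```text
time_s: 76.45
position: [0.5332, 0.2936, 0.0379]
eef_rot: [0.001, -0.008, 1.0, 0.001]
contact_force: [0.9, 2.7, 5.1]
opening: 0.055
gripper_force: 11.6
```

Call:
carry_out([
  [0,0,2,0],
  [0,0,5,0],
  [0,0,9,0],
  [0,0,13,0],
  [0,-4,15,0],
  [0,-8.5,15,0],
  [0,-13,15,0],
  [0,-17.5,15,0],
  [0,-22,15,0],
  [0,-26.5,15,0],
  [-0.5,-31,14,0],
  [-1,-35.5,12,0],
  [-1.5,-40,10,0],
  [-2,-44.5,7,0],
  [-2,-49,4,0],
  [-2,-49.2,0,0],
  [-2,-49.2,-2.5,0],
  [-2,-49.2,-3.2,0],
  [-2,-49.2,-3.5,0],
  [-2,-49.2,-3.5,0],
], jaw=0.358)

```text
time_s: 78.45
position: [0.5108, -0.2003, 0.0023]
eef_rot: [-0.002, -0.007, 1.0, -0.0]
contact_force: [-0.4, -0.1, 0.0]
opening: 0.0549
gripper_force: 11.7
```

Call:
carry_out([
  [0,0,0,0],
  [0,0,0,0],
  [0,0,0,0],
  [0,0,0,0],
  [0,0,4,0],
  [0,0,8,0],
  [0,0,10,0],
  [0,0,10,-0.15],
  [0,0,10,-0.3],
  [0,0,10,-0.45],
  [0,0,10,-0.6],
  [0,0,10,-0.75],
  [0,0,10,-0.9],
  [0,0,10,-1.05],
  [0,0,10,-1.2],
  [0,0,10,-1.35],
  [0,0,10,-1.5],
  [0,0,10,-1.57],
  [0,0,10,-1.57],
  [0,0,10,-1.57],
], jaw=0.1)

```text
time_s: 80.45
position: [0.5127, -0.199, 0.1023]
eef_rot: [-0.0, 0.7, 0.714, 0.0]
contact_force: [0.6, 0.8, 0.6]
opening: 0.0767
gripper_force: 0.0
```

```bash
python3 - <<'E'
from h import *
print(robot.observe()['position'],robot.observe()['eef_rot'])
for o in carts(mc=.3): print(*o)
E
```

```text
[ 0.51270496 -0.19900187  0.10229783] [-6.55947643e-05  7.00320231e-01  7.13828808e-01  4.52611846e-05]
top 0.63 [0.506 0.012] [0.505 0.008 0.055 0.035] pca 1.62 rect 1.50 spot [0.496 0.005]
top 0.61 [0.597 0.007] [0.599 0.01  0.056 0.036] pca 1.58 rect 1.50 spot [0.589 0.013]
top 0.6 [0.462 0.299] [0.463 0.3   0.034 0.066] pca 1.53 rect 0.02 spot [0.47  0.306]
scene 0.76 [0.473 0.31 ] [0.473 0.308 0.051 0.073] pca 1.86 rect 0.02 spot [0.478 0.303]
scene 0.7 [0.6   0.005] [0.6   0.008 0.066 0.052] pca 1.78 rect 1.54 spot [0.592 0.006]
scene 0.69 [0.501 0.342] [0.491 0.359 0.231 0.352] pca 1.71 rect 0.05 spot None
scene 0.6 [0.507 0.009] [0.506 0.005 0.063 0.053] pca 1.84 rect 1.49 spot [0.495 0.007]
scene 0.58 [0.433 0.301] [0.43  0.301 0.045 0.074] pca 1.79 rect 0.23 spot [0.439 0.308]
```

Call:
carry_out([
  [-0.3,0,-3,0],
  [-0.3,0,-6,0],
  [-0.3,0,-9,0],
  [-0.3,0,-9.6,0],
  [-0.3,0,-9.6,0],
  [-0.3,0,-9.6,0],
])

```text
time_s: 81.35
position: [0.5105, -0.1999, 0.0075]
eef_rot: [0.001, 0.701, 0.713, 0.0]
contact_force: [-0.8, -0.2, 1.2]
opening: 0.0771
gripper_force: 0.0
```

Call:
carry_out([
  [0,0,0,0],
  [0,0,0,0],
  [0,0,0,0],
  [0,0,0,0],
  [0,0,0,0],
  [0,0,0,0],
  [0,0,0,0],
  [0,0,0,0],
], jaw=0.6)

```text
time_s: 82.15
position: [0.5095, -0.1993, 0.0063]
eef_rot: [-0.0, 0.701, 0.713, -0.0]
contact_force: [-1.4, 0.2, 0.9]
opening: 0.0341
gripper_force: 0.7
```

Call:
carry_out([
  [0,0,0,0],
  [0,0,0,0],
  [0,0,0,0],
  [0,0,0,0],
], jaw=0.635)

```text
time_s: 82.55
position: [0.5098, -0.1993, 0.0063]
eef_rot: [0.0, 0.701, 0.713, 0.0]
contact_force: [-0.2, 0.3, 1.0]
opening: 0.0315
gripper_force: 0.3
```

Call:
carry_out([
  [0,0,0,0],
  [0,0,0,0],
  [0,0,0,0],
  [0,0,0,0],
], jaw=0.645)

```text
time_s: 82.95
position: [0.5098, -0.1993, 0.0063]
eef_rot: [0.0, 0.701, 0.713, 0.0]
contact_force: [-0.0, 0.6, -0.5]
opening: 0.0306
gripper_force: 0.3
```

Call:
carry_out([
  [0,0,0,0],
  [0,0,0,0],
  [0,0,0,0],
  [0,0,3,0],
  [0,0,7,0],
  [0,0,8.5,0.15],
  [0,0,8.5,0.3],
  [0,0,8.5,0.45],
  [0,0,8.5,0.6],
  [0,0,8.5,0.75],
  [0,0,8.5,0.9],
  [0,0,8.5,1.05],
  [0,0,8.5,1.2],
  [0,0,8.5,1.35],
  [0,0,8.5,1.5],
  [0,0,8.5,1.57],
  [0,0,8.5,1.57],
  [0,0,8.5,1.57],
  [0,0,8.5,1.57],
], jaw=0.2)

```text
time_s: 84.85
position: [0.5096, -0.1993, 0.0913]
eef_rot: [-0.0, -0.008, 1.0, -0.0]
contact_force: [-0.1, -0.5, 0.1]
opening: 0.0682
gripper_force: 0.0
```

Call:
carry_out([
  [0,0,-4,0],
  [0,0,-7,0],
  [0,0,-9,0],
  [0,0,-9,0],
  [0,0,-9,0],
], jaw=0)

```text
time_s: 85.35
position: [0.5099, -0.1994, 0.0015]
eef_rot: [-0.0, -0.008, 1.0, -0.0]
contact_force: [-0.1, -0.9, 0.7]
opening: 0.0853
gripper_force: 0.0
```

Call:
carry_out([
  [0,0,0,0],
  [0,0,0,0],
  [0,0,0,0],
  [0,0,0,0],
  [0,0,0,0],
  [0,0,0,0],
], jaw=0.33)

```text
time_s: 85.95
position: [0.5105, -0.1994, 0.002]
eef_rot: [0.001, -0.008, 1.0, -0.0]
contact_force: [0.1, 0.9, 5.1]
opening: 0.0572
gripper_force: 3.3
```

Call:
carry_out([
  [0,0,0.1,0],
  [0,0,0.1,0],
  [0,0,0.1,0],
], jaw=0.347)

```text
time_s: 86.25
position: [0.5095, -0.1992, 0.0022]
eef_rot: [-0.0, -0.008, 1.0, 0.0]
contact_force: [-0.4, 2.2, 3.8]
opening: 0.0561
gripper_force: 8.9
```

Call:
carry_out([
  [0,0,0.1,0],
  [0,0,0.1,0],
  [0,0,0.1,0],
], jaw=0.357)

```text
time_s: 86.55
position: [0.509, -0.1996, 0.0029]
eef_rot: [-0.001, -0.008, 1.0, -0.0]
contact_force: [0.1, 0.5, -1.7]
opening: 0.0551
gripper_force: 11.3
```

Call:
carry_out([
  [0,0,2,0],
  [0,0,5,0],
  [0,0,9,0],
  [0,3,13,0],
  [0,7,15,0],
  [0,11,15,0],
  [0.3,15,15,0],
  [0.6,19.5,15,0],
  [1,24,15,0],
  [1.4,28.5,15,0],
  [1.8,33,15,0],
  [2.2,37.5,15,0],
  [2.6,42,15,0],
  [2.7,46,14,0],
  [2.7,49.2,13,0],
  [2.7,49.2,11,0],
  [2.7,49.2,10,0],
  [2.7,49.2,10,0],
  [2.7,49.2,10,0],
  [2.7,49.2,10,0],
])

```text
time_s: 88.55
position: [0.5376, 0.2919, 0.1043]
eef_rot: [0.001, -0.007, 1.0, 0.0]
contact_force: [0.1, 0.2, -1.3]
opening: 0.0549
gripper_force: 11.3
```

Call:
carry_out([
  [0,0,-2,0],
  [0,0,-4,0],
  [0,0,-4.8,0],
  [0,0,-4.8,0],
])

```text
time_s: 88.95
position: [0.5364, 0.292, 0.0549]
eef_rot: [-0.001, -0.008, 1.0, -0.0]
contact_force: [-0.1, -0.9, -0.4]
opening: 0.0553
gripper_force: 11.3
```

Call:
carry_out([
  [0,0,-1,0],
  [0,0,-1.4,0],
  [0,0,-1.4,0],
  [0,0,-1.4,0],
])

```text
time_s: 89.35
position: [0.5369, 0.2928, 0.0416]
eef_rot: [0.0, -0.008, 1.0, 0.0]
contact_force: [-0.1, 0.6, -1.1]
opening: 0.0552
gripper_force: 11.3
```

Call:
carry_out([
  [0,0,-0.3,0],
  [0,0,-0.6,0],
  [0,0,-0.7,0],
  [0,0,-0.7,0],
])

```text
time_s: 89.75
position: [0.5365, 0.2926, 0.0341]
eef_rot: [-0.0, -0.008, 1.0, -0.0]
contact_force: [0.4, 0.5, -1.4]
opening: 0.055
gripper_force: 11.3
```

Call:
carry_out([
  [0,0,0,0],
  [0,0,0,0],
  [0,0,0,0],
  [0,0,0,0],
  [0,0,2,0],
  [0,0,5,0],
  [0,0,9,0],
  [0,0,13,0],
  [0,-4,17,0],
  [-1,-8,17,0],
  [-1,-12,17,0],
  [-1,-16,17,0],
  [-1,-20,17,0],
  [-1,-25,17,0],
  [-1,-30,17,0],
  [-1,-35,17,0],
  [-1,-40,17,0],
  [-1,-45,17,0],
  [-1,-50,17,0],
  [-1,-50,17,0],
], jaw=0.15)

```text
time_s: 91.75
position: [0.5249, -0.2165, 0.2048]
eef_rot: [0.0, -0.002, 1.0, -0.003]
contact_force: [-1.3, 0.6, -0.9]
opening: 0.0726
gripper_force: 0.0
```

```bash
python3 - <<'E'
from h import *
print(robot.observe()['position'],robot.observe()['contact_force'])
for o in carts(mc=.3): print(*o)
xs=np.arange(.43,.566,.003)
for n in('top','scene'):
    I=cv2.cvtColor(robot.snapshot(n),cv2.COLOR_RGB2GRAY)
    for y in np.arange(.31,.275,-.005):
        print('%s %.3f'%(n,y),' '.join('%3d'%cv2.getRectSubPix(I,(1,1),tuple(map(float,pix(n,[x,y,.065]))))[0,0] for x in xs))
for n,z in(('hatch_hinge',.075),('rinse',0),('bowl',0),('jar',0)):
  for d in robot.spot_point('top',n)[:1]: print(n,d['confidence'],world('top',d['location'],z).round(3))
E
```

```text
[ 0.52485001 -0.21646575  0.20480711] [-1.34631487  0.55969253 -0.85196732]
top 0.87 [0.542 0.305] [0.542 0.302 0.035 0.065] pca 1.59 rect 0.03 spot [0.553 0.304]
top 0.85 [0.462 0.297] [0.464 0.298 0.061 0.032] pca 1.57 rect 1.51 spot [0.467 0.3  ]
top 0.82 [0.5   0.304] [0.5   0.303 0.037 0.072] pca 1.53 rect 0.00 spot [0.499 0.297]
top 0.52 [0.506 0.01 ] [0.506 0.008 0.055 0.033] pca 1.58 rect 1.50 spot [0.504 0.002]
top 0.51 [0.598 0.006] [0.599 0.01  0.037 0.059] pca 1.73 rect 0.07 spot [0.598 0.013]
scene 0.86 [0.6   0.004] [0.599 0.008 0.062 0.051] pca 1.68 rect 1.57 spot None
scene 0.71 [0.432 0.302] [0.43  0.303 0.038 0.071] pca 1.74 rect 0.16 spot [0.431 0.303]
scene 0.71 [0.471 0.309] [0.47  0.308 0.044 0.076] pca 1.89 rect 0.21 spot [0.468 0.308]
scene 0.7 [0.508 0.01 ] [0.509 0.008 0.051 0.064] pca 2.02 rect 0.13 spot [0.502 0.013]
scene 0.54 [0.507 0.313] [0.506 0.309 0.033 0.069] pca 1.73 rect 0.03 spot [0.502 0.311]
scene 0.33 [0.499 0.342] [0.49  0.361 0.231 0.351] pca 1.70 rect 0.02 spot None
top 0.310 236 237 237 236 236 225 162 110 129 180 183 143 146 173 150 123 
[... 2085 characters left out ...]
08 141 103 142 238 244 243 188 139 179 238 241 247 206 133 107 231 243 247 181  89  90 234 240 246 203 140 107 108 103 221 240 238 237 236 240 236 164 172 226 239 237 236 236 236
scene 0.285 239 208 137 110 154 220 242 238 237 239 240 240 240 246 186 119 137 221 245 248 204 171 176 239 243 242 227 153 118 109 135 227 245 238 236 237 240 228 185 176 232 238 238 237 236 235
scene 0.280 247 206 146 106 119 206 240 240 238 236 237 238 239 243 233 146 127 200 247 241 171 107 163 221 246 247 236 158 104 107 137 205 246 246 242 245 245 245 174 189 237 239 236 235 236 237
hatch_hinge 0.73 [0.596 0.298 0.075]
rinse 0.67 [ 0.662 -0.449  0.   ]
bowl 0.97 [0.769 0.042 0.   ]
jar 0.63 [0.502 0.299 0.   ]
```

Call:
carry_out([
  [0,4,0,0],
  [0,8.5,0,0],
  [0,13,0,0],
  [0,17.5,0,0],
  [0,22,0,0],
  [0,26.5,0,0],
  [0.5,31,0,0],
  [1,35.5,0,0],
  [1,40,0,0],
  [1,44.5,0,0],
  [1,49,-2,0],
  [1,51.5,-5,0],
  [1,51.5,-9,0],
  [1,51.5,-12,0],
  [1,51.5,-12.8,0],
  [1,51.5,-13.2,0],
  [1,51.5,-13.2,0],
], jaw=1)

```text
time_s: 94.05
position: [0.5374, 0.3079, 0.0733]
eef_rot: [0.001, -0.008, 1.0, 0.0]
contact_force: [0.2, -0.5, 0.1]
opening: 0.0001
gripper_force: 0.0
```

Call:
carry_out([
  [0,0,-0.2,0],
  [0,0,-0.3,0],
  [0,0,-0.4,0],
  [0,0,-0.4,0],
])

```text
time_s: 94.45
position: [0.5369, 0.3077, 0.0688]
eef_rot: [0.0, -0.008, 1.0, 0.0]
contact_force: [-0.1, -0.2, 0.1]
opening: 0.0
gripper_force: 0.0
```

Call:
carry_out([
  [0,0,-0.1,0],
  [0,0,-0.2,0],
  [0,0,-0.3,0],
  [0,0,-0.4,0],
  [0,0,-0.4,0],
])

```text
time_s: 94.95
position: [0.5367, 0.3077, 0.0651]
eef_rot: [-0.0, -0.008, 1.0, 0.0]
contact_force: [-1.9, -1.9, 5.4]
opening: -0.0002
gripper_force: 2.8
```

Call:
carry_out([
  [0,0,3,0],
  [0,0,7,0],
  [0,0,11,0],
  [0,-4,15,0],
  [0,-8,17,0],
  [0,-12,17,0],
  [0,-16,17,0],
  [0,-20,17,0],
  [0,-25,17,0],
  [0,-30,17,0],
  [0,-30,17,0],
  [0,-30,17,0],
])

```text
time_s: 96.15
position: [0.5366, 0.0064, 0.2344]
eef_rot: [-0.0, -0.006, 1.0, 0.0]
contact_force: [0.4, 0.8, -0.5]
opening: -0.0004
gripper_force: 0.0
```

```bash
python3 - <<'E'
from bench import robot
print(robot.finish_job())
E
```

```text
the job is handed in; nothing more can be done
None
```

The job is handed in with no verdict returned: the hatch is open, three sound cartridges lie in the three nests (the hinge-side one was re-laid twice and may be rolled a quarter turn), and the two tired ones are in the reject tray. One fingertip press on that hinge-side cartridge, while trying to settle it, reached about 42 N at the wrist, well above the 12 N pinch.

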